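# Nest the stepped tumblers and set the misfit aside

### The job

Make one nested pile of the three stepped steel tumblers on the cork mat, each fully home in the one below and upright, on top of the tumbler that already stands there. First take off the straight-sided beaker that someone left on that tumbler, since it does not nest, and stand it on the small white tray. One of the other tumblers stands on the counter and one lies in a wire drainer; set things down rather than dropping them, and leave the beaker in the other drainer and everything else where they are.

Things in the scene. Friction and masses are not known exactly. Their poses are not given: they have to be found in the camera images.
- tumbler_1: stepped steel tumbler, bottom of the pile, standing on the cork mat. 110 g, 95 mm high: body tapers from 34 mm across at the foot to 55 at 66 mm up, then steps out to a straight band 66 across (wall 2.5) from 66 to 95 mm. Origin at foot centre, z along its axis to the mouth. A nested tumbler's step rests on the rim below, its foot 29 mm above the lower foot, about 2 mm sideways play.
- tumbler_2: stepped steel tumbler, same shape as tumbler_1, standing upright on the counter; origin at foot centre, z along its axis to the mouth
- tumbler_3: stepped steel tumbler, same shape as tumbler_1, lying level in rack_a with its band overhanging; origin at foot centre, z along its axis to the mouth
- beaker_1: straight-sided steel beaker, 120 g, 80 mm high, 64 mm across at the foot, 66 at the rim, wall 2.5, no step; cannot go into a tumbler. Origin at foot centre, z along its axis to the mouth. Stands loosely, upright, on the rim of tumbler_1.
- beaker_2: straight-sided steel beaker, 120 g, 80 mm high, 64 mm across at the foot, 66 at the rim, wall 2.5, no step; cannot go into a tumbler. Origin at foot centre, z along its axis to the mouth. Lies in rack_b and stays there.
- rack_a: wire drainer fixed to the counter, 74 x 66 mm, on either side. Holds tumbler_3 lying level, axis 60 mm above the counter along the rack's x, mouth towards the rack's -x (roughly towards the robot), foot at x = +35 mm, on V-shaped wires under the tapered body only; the band overhangs freely. Origin under its centre, z up.
- rack_b: wire drainer like rack_a, on the other side, 74 x 66 mm; holds beaker_2 lying with its mouth towards the rack's -x. Origin under its centre, z up.
- mat: round cork mat, 100 mm across, 8 mm thick, fixed; origin under its centre
- tray: small white square tray, 120 x 120 mm outside, 12 mm high, wall and floor 5 mm thick, fixed; origin under its centre, x and y along its sides
- sponge: yellow washing-up sponge, 70 x 100 x 28 mm; origin under its centre; a bystander
- spoon: wooden spoon lying flat along its x; origin under it; a bystander
- ramekin: small white bowl, 80 mm across, 45 mm high; origin under its centre; a bystander
- mug: white mug, 80 mm across, 90 mm high, handle at its +y; origin under its centre; a bystander
- jar: glass jar with steel lid, 70 mm across, 110 mm high; origin under its centre; a bystander
- can: food can, 66 mm across, 100 mm high; origin under its centre; a bystander
- soap: clear soap bottle, 60 mm across, 190 mm high; origin under its centre; a bystander
There are look-alikes about, which are no part of the job. What is shaped like the tumbler_1 but green or pink is not meant. Leave any yellow look-alike of the tumbler_2 alone.

How it is judged:
On the way, in this order (a step that is already met when the one before it is completed fails the run):
1. the straight beaker stands upright on the tray (angle between beaker_1's own z axis and vertical below 0.08 rad and z of beaker_1 in the frame of tray below 0.009 m and x of beaker_1 in the frame of tray between -0.03 and 0.03 m and y of beaker_1 in the frame of tray between -0.03 and 0.03 m), for 0.2 s.
2. one more stepped tumbler is nested fully home in the one on the mat (angle between tumbler_1's own z axis and vertical below 0.08 rad and horizontal distance between tumbler_1 and mat below 0.035 m and height (world z) of tumbler_1 between 0.005 and 0.012 m and ((z of tumbler_2 in the frame of tumbler_1 between 0.0255 and 0.0335 m and horizontal distance between tumbler_2 and tumbler_1 below 0.007 m and angle between tumbler_2's own z axis and vertical below 0.1 rad) or (z of tumbler_3 in the frame of tumbler_1 between 0.0255 and 0.0335 m and horizontal distance between tumbler_3 and tumbler_1 below 0.007 m and angle between tumbler_3's own z axis and vertical below 0.1 rad))), for 0.2 s.
At the end, for the whole second after the job is handed in: tumbler_1 upright on the mat, axis within 35 mm of its centre; the other two nested over it in either order, each foot 25.5-33.5 mm above the one below (29 = home), axes within 7 mm, tilt under 0.1 rad; beaker_1 upright on the tray floor, within 30 mm of its centre along each side; all at rest (all of step 1 and angle between tumbler_1's own z axis and vertical below 0.08 rad and horizontal distance between tumbler_1 and mat below 0.035 m and height (world z) of tumbler_1 between 0.005 and 0.012 m and (((z of tumbler_2 in the frame of tumbler_1 between 0.0255 and 0.0335 m and horizontal distance between tumbler_2 and tumbler_1 below 0.007 m and angle between tumbler_2's own z axis and vertical below 0.1 rad) and (z of tumbler_3 in the frame of tumbler_2 between 0.0255 and 0.0335 m and horizontal distance between tumbler_3 and tumbler_2 below 0.007 m and angle between tumbler_3's own z axis and vertical below 0.1 rad)) or ((z of tumbler_3 in the frame of tumbler_1 between 0.0255 and 0.0335 m and horizontal distance between tumbler_3 and tumbler_1 below 0.007 m and angle between tumbler_3's own z axis and vertical below 0.1 rad) and (z of tumbler_2 in the frame of tumbler_3 between 0.0255 and 0.0335 m and horizontal distance between tumbler_2 and tumbler_3 below 0.007 m and angle between tumbler_2's own z axis and vertical below 0.1 rad))) and linear speed of each of tumbler_1, tumbler_2, tumbler_3, beaker_1 below 0.02 m/s); the robot touches nothing.
It fails at once if the beaker in the drainer was moved more than 20 mm (distance of beaker_2 from where it was at the start of the episode above 0.02 m).
It fails at once if a bystander was pushed more than 30 mm (distance of any of sponge, spoon, ramekin, mug, jar, can, soap from where it was at the start of the episode above 0.03 m).
It fails at once if a tumbler or beaker was dropped or knocked about (over 0.45 m/s with no finger on it) ((linear speed of tumbler_1 above 0.45 m/s and contact force between the fingers and tumbler_1 below 0.01 N) or (linear speed of tumbler_2 above 0.45 m/s and contact force between the fingers and tumbler_2 below 0.01 N) or (linear speed of tumbler_3 above 0.45 m/s and contact force between the fingers and tumbler_3 below 0.01 N) or (linear speed of beaker_1 above 0.45 m/s and contact force between the fingers and beaker_1 below 0.01 N)).
It also fails if it takes over 70 s, if anything falls off the work surface, if the arm or the gripper's body presses on something with over 40 N, if the wrist force passes 120 N, or if a joint passes its speed limit or range.

### The arm

A 7-joint arm with a two-finger parallel gripper is mounted at the origin on the work surface. World frame = base frame: x ahead of the robot, y to its left, z up, the work surface at z = 0. Lengths are in m, angles in rad, forces in N, time in s.
With the tool pointing down it reaches from about 0.35 to 0.9 m from the base axis. Payload 8.1 kg.
Tool frame: the origin (TCP) lies midway between the tips of the shut fingers; the grasp point (between the pads) lies 19 mm behind it; z points along the fingers, y is the line along which they close (so a half turn about z gives the same grasp; the last joint's range is limited). The gripper opens to 92 mm and grips with 3 to 60 N. Pads are 19 mm wide; open, the fingers measure 130 mm over their backs; the gripper's body (75 mm by 190 mm) begins 47 mm behind the grasp point.
Start: joints at [1.118, 0.434, 0.025, 1.573, -0.012, 1.134, -0.075], TCP at [0.214, -0.587, 0.227] pointing down, gripper open.
Joint ranges: [-2.62, 2.62], [-0.44, 2.09], [-1.27, 1.32], [0.08, 2.57], [-1.32, 4.46], [0.12, 2], [-2.74, 2.74]. Speed limits (rad/s): [2.22, 2.22, 3.01, 3.01, 3.14, 3.14, 3.14].

### API

Orientations are given as a rotation vector (axis times angle).
In Python, from cell import arm gives the robot as it stands.
- The arm moves only by the tool carry_out, never from a script. Its arguments are lists of equal length, an entry for each row: "claw": the finger opening in cm, from 0 to 9.18; "delta_pos": the shift along the tool's x, y, z in cm, a list of three; "angular": the turn, a rotation vector about the tool's x, y, z in rad, a list of three. In form: {"claw": [claw, ...], "delta_pos": [[dx, dy, dz], ...], "angular": [[ax, ay, az], ...]}. A call has 1 to 20 rows; each row shifts and turns the commanded pose from where the row before left it, along the tool's axes as they then stand; what a row does not reach is not made up. A row lasts 1/10 s, in which the tool goes at most 50 mm and 8.59 degrees, less where a joint would pass 70% of its speed; a pose out of reach is approached as far as the arm can. A call with a gripper value outside its range is refused whole. The fingers move at their own pace and stop on an object; "force" is the grip in N (left out, the last holds). Time passes only in rows, so rows that do not move let the fingers close. It gives the time, the measured TCP pose, the force, the opening and the grip force at its end, in the units of the state.
- arm.observe(): the state, without advancing time (a new reading comes with each control period).
- arm.get_image(name): name is "scene" or "top"; returns a dict with "frame" (480x640x3 uint8, red, green, blue), "mtx" (3x3 intrinsics, pixels), "dist" ([k1, k2, p1, p2, k3] as OpenCV has them; the pictures are not rectified), "T" (4x4, takes a point from camera to world coordinates). Camera axes: x right, y down, z forward; pixel columns grow to the right and rows downward; lengths in m; the calibration is good to about 2 mm. A picture is of the moment at which its call begins. There is no depth.
- arm.sign_off(): hands the job in; it is judged then, once.
Trained networks look in a picture, given as the dict that the camera call returned (one of the last four; its "shot" number tells which), for a name from the list of things; names that differ only in an ending like _2 or _b are one class to them, and where a whole thing is asked for, a point or a joint stands for the part that bears it (a point fixed in the world has none). Each returns a list of dicts, best first, with "conf" (0 to 1); they miss things now and then, are a little off and sometimes report something else, mostly with a low value. They report only what shows in the picture. A call takes as long as a camera call. They do not tell look-alikes from the thing itself.
- arm.look_for(label, picture): "centre" ([column, row] as shares, 0 to 1, of the picture: columns of its width, rows of its height, amid what is visible of it).
- arm.trace(label, picture): "region" (480x640 bool, what is visible of it) and "centre" ([column, row] as shares, 0 to 1, of the picture: columns of its width, rows of its height, amid what is visible of it).
- arm.place_of(label, picture): "centre" ([column, row] as shares, 0 to 1, of the picture: columns of its width, rows of its height: a listed point, or the origin of a listed thing).
The state is a dict: "clock": time; "joints": joint angles; "dq": joint speeds; "joint_efforts": joint torques, N m; "position": TCP position; "ee_rot": TCP orientation; "force": force on the tool from outside, world axes, zero at the start; "ft_torque": the same for the moment, N m; "width": opening from 0.0 (shut) to 1.0 (fully open); "gripper_force": force on a finger pad.
Only numpy, scipy, OpenCV 4.12 (cv2) and the standard library are available. Lean on these libraries where they do the work, as an engineer would, in place of code of your own. Each camera call takes 0.05 s, during which the arm holds its last target. There are 200 camera calls.

## Working session

There is one attempt and no reset: what is moved stays moved. The work goes in short steps, Python scripts to look and compute and a tool call to move; the robot and the scene stay as the last step left them, time stands still between calls to the robot, and variables do not carry over. Pictures are saved under pics/ and viewed, at most 10 in all, crops included, and the job is handed in when it is done.

Besides the shell and the picture viewer there is one more tool, called after "Call:" as name(argument=value, ...), one argument or row to a line, values as JSON. carry_out: Moves the arm, as the interface text tells. Its arguments: {"type":"object","properties":{"claw":{"type":"array","items":{"type":"number"}},"delta_pos":{"type":"array","items":{"type":"array","items":{"type":"number"}}},"angular":{"type":"array","items":{"type":"array","items":{"type":"number"}}},"force":{"type":"number"}},"required":["claw","delta_pos","angular"]}

```bash
mkdir -p pics; ls
python3 - <<'E'
from cell import arm
import cv2, numpy as np
s=arm.observe()
for k in s: print(k, np.round(s[k],3))
for n in ("scene","top"):
    p=arm.get_image(n); cv2.imwrite(f"pics/{n}0.png",p["frame"][:,:,::-1])
    print(n,p["mtx"].tolist(),p["dist"],np.round(p["T"],3).tolist())
    for l in ["tumbler_1","beaker_1","rack_a","mat","tray","sponge","spoon","ramekin","mug","jar","can","soap"]:
        r=arm.place_of(l,p)
        print(l,[(round(d["conf"],2),[round(d["centre"][0]*640),round(d["centre"][1]*480)]) for d in r])
E
```

```text
pics
clock 0.0
joints [ 1.118  0.435  0.025  1.574 -0.012  1.134 -0.075]
dq [-0.    -0.001 -0.     0.001 -0.001 -0.     0.001]
joint_efforts [-0.0000e+00 -6.6785e+01  9.8500e-01 -3.1446e+01 -6.0000e-02  4.3000e-02
  0.0000e+00]
position [ 0.214 -0.587  0.226]
ee_rot [-3.092e+00 -5.460e-01  1.000e-03]
force [ 0.76   0.12  -0.268]
ft_torque [ 0.046 -0.016  0.038]
gripper_force 0.0
width 0.999
scene [[476.4530884147785, 0.0, 313.8097359909294], [0.0, 476.4530884147785, 241.34118531447442], [0.0, 0.0, 1.0]] [-0.07728969  0.          0.          0.          0.        ] [[0.411, 0.583, -0.701, 1.218], [0.911, -0.247, 0.329, -0.334], [0.018, -0.774, -0.633, 0.625], [0.0, 0.0, 0.0, 1.0]]
tumbler_1 [(0.86, [323, 283]), (0.84, [99, 304]), (0.82, [454, 185]), (0.68, [324, 240])]
beaker_1 [(0.8, [232, 236]), (0.59, [171, 269])]
rack_a [(0.74, [172, 284]), (0.52, [437, 199])]
mat [(0.72, [238, 279])]
tray [(0.95, [398, 238]), (0.3, [170, 270])]
sponge [(0.61, [311, 201])]
spoon [(0.88, [250, 216]), (0.41, [242, 282])]
ramekin [(0.73, [353, 190]), (0.62, [213, 348])]
mug [(0.66, [333, 337])]
jar [
[... 264 characters left out ...]
083, 0.507], [-1.0, 0.01, 0.005, -0.04], [-0.006, -0.083, -0.997, 1.258], [0.0, 0.0, 0.0, 1.0]]
tumbler_1 [(0.95, [325, 233]), (0.79, [473, 271]), (0.73, [180, 278]), (0.71, [304, 279]), (0.59, [295, 158]), (0.47, [379, 262])]
beaker_1 [(0.93, [381, 262]), (0.82, [426, 261])]
rack_a [(0.63, [421, 275]), (0.48, [184, 287])]
mat [(0.68, [372, 256])]
tray []
sponge [(0.67, [420, 273]), (0.6, [289, 327]), (0.55, [247, 256])]
spoon [(0.73, [346, 329])]
ramekin [(0.63, [250, 328])]
mug [(0.72, [337, 190]), (0.55, [305, 278])]
jar [(0.8, [264, 199]), (0.24, [305, 276])]
can [(0.75, [209, 214]), (0.66, [249, 326]), (0.55, [407, 207])]
soap [(0.94, [409, 204]), (0.73, [248, 257]), (0.38, [335, 188])]
```

View pics/scene0.png

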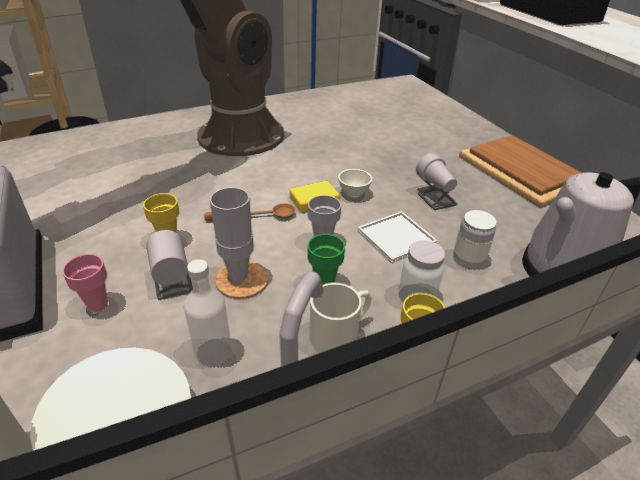

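View pics/top0.png

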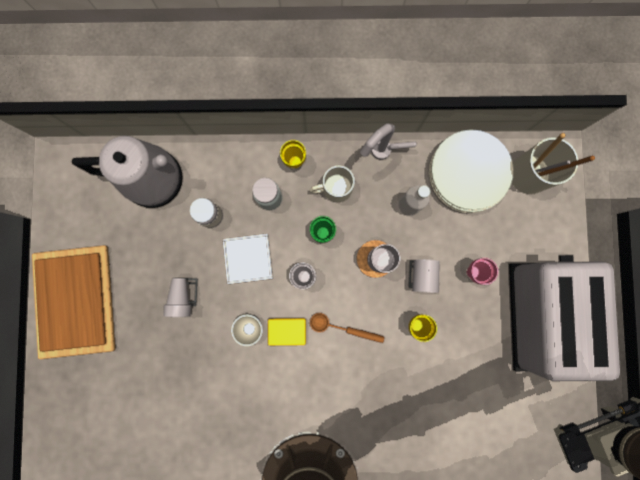

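The scene picture shows the beaker stacked on tumbler_1 on the mat at (235,240), with a steel tumbler at (324,215), tumbler_3 in its drainer at (437,175), the tray at (398,237) and beaker_2 in its drainer at (168,260). In the top picture they are at (380,258), (302,275), (180,297), (248,259) and (425,275).

Look-alikes in the top picture: green (322,230), pink (483,271), yellow (293,154) and yellow (423,327). beaker_2 at (425,275) could be mistaken for beaker_1. I choose the steel ones. Next I measure by fitting silhouettes in both views and check the result with a crop.

```bash
cat > h.py <<'E'
import numpy as np, cv2
from scipy.optimize import minimize
from scipy.spatial.transform import Rotation as R
TUM=[(0,.017),(.066,.0275),(.066,.033),(.095,.033)]; BEA=[(0,.032),(.08,.033)]
def proj(P,p):
    Ti=np.linalg.inv(p["T"]); return cv2.projectPoints(np.asarray(P,float).reshape(-1,1,3),cv2.Rodrigues(Ti[:3,:3])[0],Ti[:3,3],p["mtx"],np.array(p["dist"],float))[0].reshape(-1,2)
def ray(px,p):
    u=cv2.undistortPoints(np.array(px,float).reshape(-1,1,2),p["mtx"],np.array(p["dist"],float)).reshape(2)
    return p["T"][:3,3], p["T"][:3,:3]@np.array([*u,1])
def tri(pxs,ps):
    A=[];b=[]
    for px,p in zip(pxs,ps):
        o,d=ray(px,p); d=d/np.linalg.norm(d); M=np.eye(3)-np.outer(d,d); A.append(M); b.append(M@o)
    return np.linalg.lstsq(np.vstack(A),np.hstack(b),rcond=None)[0]
def onplane(px,p,z):
    o,d=ray(px,p); return o+d*(z-o[2])/d[2]
a=np.linspace(0,2*np.pi,36,endpoint=False)
def sil(prof,pos,axis,p,S=4):
    # silhouette mask (antialiased) of a body of revolution
    ax=np.array(axis)/np.linalg.norm(axis); u=np.cross(ax,[.3,.5,.81]); u/=np.linalg.norm(u); v=np.cross(ax,u)
    m=np.zeros((480,640),np.float32)
    rings=[proj(np.array(pos)+z*ax+r*(np.cos(a)[:,None]*u+np.sin(a)[:,None]*v),p) for z,r in prof]
    m=np.zeros((480*S,640*S),np.uint8)
    for r0,r1 in zip(rings[:-1],rings[1:]):
        cv2.fillConvexPoly(m,cv2.convexHull(np.round((np.vstack([r0,r1])+.5)*S-.5).astype(np.int32)),255)
    return cv2.resize(m,(640,480),interpolation=cv2.INTER_AREA)/255.
def fit(prof,x0,axf,masks,ps,step):
    # x=(x,y,z,...) ; axf(x)->axis
    def c(x):
        return sum(np.abs(sil(prof,x[:3],axf(x),p)-m).sum()/m.sum() for m,p in zip(masks,ps))
    x0=np.array(x0,float); sx=np.vstack([x0]+[x0+s*e for s,e in zip(step,np.eye(len(x0)))])
    r=minimize(c,x0,method="Nelder-Mead",options=dict(initial_simplex=sx,xatol=1e-4,fatol=1e-4,maxiter=250)); return r.x,r.fun
def pick(lst,px,tol=30):
    l=[d for d in lst if np.hypot(d["centre"][0]*640-px[0],d["centre"][1]*480-px[1])<tol]
    return l[0] if l else None
UP=lambda x:(0,0,1.)
E
python3 - <<'E'
from cell import arm
from h import *
ps=[arm.get_image(n) for n in ("scene","top")]
def run(lab,pxs,prof,x0,axf,step):
    ms=[];pp=[]
    for px,p in zip(pxs,ps):
        t=pick(arm.trace(lab,p),px)
        print(lab,p["shot"],None if t is None else (round(t["conf"],2),int(t["region"].sum())))
        if t is not None: ms.append(t["region"].astype(float)); pp.append(p)
    if ms: x,f=fit(prof,x0,axf,ms,pp,step); print("  ->",np.round(x,4),round(f,3))
def g(px,z): return onplane(px,ps[1],z)
print("tri beaker1",tri([[232,236],[381,262]],ps)," tum2",tri([[324,240],[304,279]],ps),"tum3",tri([[454,185],[180,278]],ps),"b2",tri([[171,269],[426,261]],ps))
b=g((382,259),.15)
run("beaker_1",[(233,218),(382,259)],BEA,[b[0],b[1],.103],UP,[.01,.01,.01])
t=g((302,275),.06)
run("tumbler_2",[(324,217),(302,275)],TUM,[t[0],t[1],0],UP,[.01,.01,.01])
run("tumbler_1",[(237,262),(380,262)],TUM,[b[0],b[1],.008],UP,[.01,.01,.01])
f=g((180,282),.06)
run("tumbler_3",[(437,172),(180,297)],TUM,[f[0],f[1],.06,np.pi],lambda x:(np.cos(x[3]),np.sin(x[3]),0),[.01,.01,.01,.15])
f=g((426,261),.06)
run("beaker_2",[(167,260),(425,275)],BEA,[f[0],f[1],.06,np.pi],lambda x:(np.cos(x[3]),np.sin(x[3]),0),[.01,.01,.01,.15])
for lab,pxs,z in (("mat",[(243,279),(377,259)],.008),("tray",[(398,237),(248,259)],.012)):
    for px,p in zip(pxs,ps):
        t=pick(arm.trace(lab,p),px,25); 
        if t: 
            rc=cv2.minAreaRect(np.argwhere(t["region"])[:,::-1].astype(np.int32)) ; print(lab,np.round(onplane(rc[0],p,z),4),rc)
E
```

```text
tri beaker1 [ 0.56246163 -0.18500608  0.09674049]  tum2 [ 0.52529095  0.01227987 -0.00281663] tum3 [0.53138696 0.32632348 0.06005051] b2 [ 0.56601023 -0.30163429  0.06221527]
beaker_1 3 (0.74, 2032)
beaker_1 4 (0.65, 759)
  -> [ 0.5666 -0.1832  0.1011] 0.157
tumbler_2 3 (0.98, 1147)
tumbler_2 4 (0.77, 569)
  -> [0.5308 0.0105 0.0006] 0.336
tumbler_1 3 (0.67, 825)
tumbler_1 4 None
  -> [ 0.2714 -0.1182 -0.2871] 0.241
tumbler_3 3 (0.96, 945)
tumbler_3 4 (0.68, 788)
  -> [0.5273 0.327  0.0567 3.0908] 0.231
beaker_2 3 (0.65, 1816)
beaker_2 4 (0.78, 859)
  -> [ 0.5673 -0.3043  0.0581  3.0761] 0.102
mat [ 0.5751 -0.1646  0.008 ] ((369.7380676269531, 259.1420593261719), (36.313167572021484, 27.58468246459961), 88.09085083007812)
tray [0.5852 0.1537 0.012 ] ((396.7674865722656, 234.4980926513672), (46.60478210449219, 67.40653991699219), 65.13629913330078)
tray [0.58  0.16  0.012] ((247.17507934570312, 258.4590148925781), (44.639739990234375, 46.78435516357422), 83.1572265625)
```

Run:
```python
from cell import arm
from h import *
ps=[arm.get_image(n) for n in ("scene","top")]
out=[]
for p,(x0,y0,w,h) in zip(ps,((150,130,340,190),(150,200,320,140))):
    im=cv2.resize(p["frame"][y0:y0+h,x0:x0+w,::-1],None,fx=800/w,fy=800/w,interpolation=cv2.INTER_CUBIC); k=800/w
    def dr(pts): cv2.polylines(im,[np.round((np.array(pts)-[x0,y0]+.5)*k).astype(int)],True,(0,0,255),1)
    for prof,pos,ax in ((BEA,(.5666,-.1832,.102),(0,0,1)),(TUM,(.5308,.0105,0),(0,0,1)),(TUM,(.5273,.327,.0575),(np.cos(3.0908),np.sin(3.0908),0)),(TUM,(.566,-.183,.008),(0,0,1))):
        m=(sil(prof,pos,ax,p)>.5).astype(np.uint8)
        for c in cv2.findContours(m,0,cv2.CHAIN_APPROX_NONE)[0]: dr(c[:,0])
    t=np.array([.581,.158,.012]); dr(proj([t+[i*.06,j*.06,0] for i,j in((1,1),(1,-1),(-1,-1),(-1,1))],p))
    out.append(im)
im=np.vstack(out)[:, :]; im=cv2.resize(im,None,fx=600/im.shape[0],fy=600/im.shape[0]); cv2.imwrite("pics/ov1.png",im); print(im.shape)
```

```text
(600, 602, 3)
```

View pics/ov1.png

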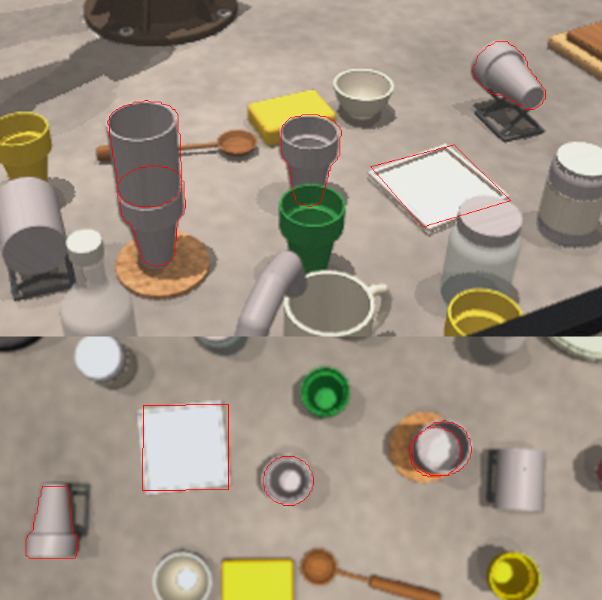

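The overlay crop confirms the choice: the outlines sit on the plain steel beaker stack at (147,180), steel tumbler_2 at (310,150) and lying tumbler_3 at (510,75). The green one at (312,240) and the yellow ones are separate. I lift and square the tool first.

Call:
carry_out(
  claw=[9.18, 9.18, 9.18, 9.18, 9.18],
  delta_pos=[
    [0, 0, -4],
    [0, 0, -4],
    [0, 0, -4],
    [0, 0, 0],
    [0, 0, 0],
  ],
  angular=[
    [0, 0, 0.12],
    [0, 0, 0.12],
    [0, 0, 0.11],
    [0, 0, 0],
    [0, 0, 0],
  ],
)

```text
clock: 2.7
position: [0.2144, -0.5875, 0.3477]
ee_rot: [3.14, 0.001, 0.001]
force: [0.1, -1.0, -0.9]
width: 1.001
gripper_force: 0.0
```

```bash
cat >> h.py <<'E'
def st(s):
    import json
    with open("log.jsonl","a") as f: f.write(json.dumps({k:np.array(s[k]).tolist() for k in("joints","position","ee_rot")})+"\n")
    r=R.from_rotvec(s["ee_rot"]); print("t",round(s["clock"],2),"q",np.round(s["joints"],3),"p",np.round(s["position"],4)); print(" R",np.round(r.as_matrix(),3).tolist(),"F",np.round(s["force"],1),"w",round(9.2*float(s["width"]),2),"g",np.round(s["gripper_force"],1)); return r
E
python3 - <<'E'
from cell import arm
from h import *
st(arm.observe())
ps=[arm.get_image(n) for n in ("scene","top")]
print(np.round(onplane((265,192),ps[1],.1),3),np.round(onplane((203,209),ps[1],.1),3),np.round(onplane((424,190),ps[1],.19),3),"tray",np.round(onplane((248,259),ps[1],.012),3))
t=pick(arm.trace("tray",ps[1]),(248,259)); 
if t: print(t["conf"],t["region"].sum(), cv2.minAreaRect(np.argwhere(t["region"])[:,::-1].astype(np.int32)))
E
```

```text
t 2.7 q [ 1.059  0.367  0.113  1.383 -0.041  1.392 -0.398] p [ 0.2144 -0.5875  0.3477]
 R [[1.0, 0.001, 0.001], [0.001, -1.0, -0.002], [0.001, 0.002, -1.0]] F [ 0.1 -1.  -0.9] w 9.2 g 0.0
[0.74  0.102 0.1  ] [0.699 0.256 0.1  ] [ 0.723 -0.274  0.19 ] tray [0.579 0.158 0.012]
0.62 2079 ((246.7459716796875, 259.29852294921875), (46.23173141479492, 45.96426773071289), 83.41805267333984)
```

Call:
carry_out(
  claw=[9.18, 9.18, 9.18, 9.18, 9.18, 9.18, 9.18, 9.18, 9.18, 9.18, 9.18, 9.18, 9.18, 9.18, 9.18, 9.18],
  delta_pos=[
    [2.5, -2.9, 0],
    [2.5, -2.9, 0],
    [2.5, -2.9, 0],
    [2.5, -2.9, 0],
    [2.5, -2.9, 0],
    [2.5, -2.9, 0],
    [2.5, -2.9, 0],
    [2.5, -2.9, 0],
    [2.5, -2.9, 0],
    [2.5, -2.9, 2],
    [2.5, -2.9, 2],
    [2.5, -2.9, 2],
    [2.5, -2.9, 2],
    [2.6, -2.8, 2],
    [0, 0, 0],
    [0, 0, 0],
  ],
  angular=[
    [0, 0, 0],
    [0, 0, 0],
    [0, 0, 0],
    [0, 0, 0],
    [0, 0, 0],
    [0, 0, 0],
    [0, 0, 0],
    [0, 0, 0],
    [0, 0, 0],
    [0, 0, 0],
    [0, 0, 0],
    [0, 0, 0],
    [0, 0, 0],
    [0, 0, 0],
    [0, 0, 0],
    [0, 0, 0],
  ],
)

```text
clock: 4.45
position: [0.5647, -0.1813, 0.245]
ee_rot: [-3.141, -0.004, 0.005]
force: [-0.1, -0.9, -0.6]
width: 1.002
gripper_force: 0.0
```

Run:
```python
from cell import arm
from h import *
st(arm.observe())
p=arm.get_image("top"); cv2.imwrite("pics/t2.png",cv2.resize(p["frame"][150:350,150:550,::-1],None,fx=2,fy=2))
```

```text
t 4.45 q [ 0.326  0.379 -0.147  1.615  0.059  1.156 -1.403] p [ 0.5647 -0.1813  0.245 ]
 R [[1.0, 0.002, -0.003], [0.002, -1.0, 0.001], [-0.003, -0.001, -1.0]] F [-0.1 -0.9 -0.6] w 9.22 g 0.0
```

View pics/t2.png

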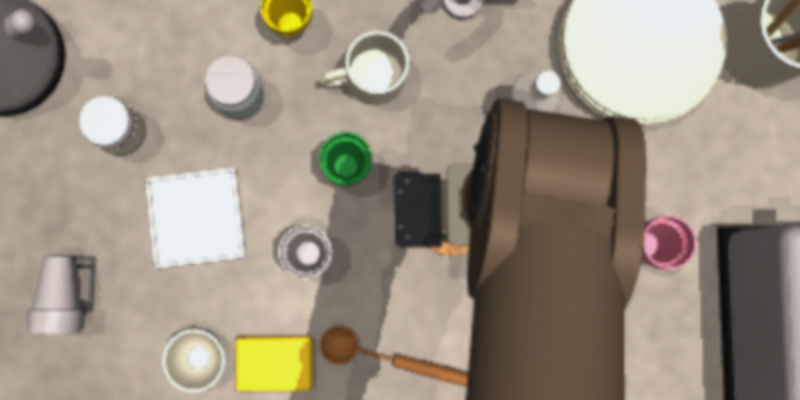

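The gripper hangs over the pile (body at (415,210) in this crop) and everything else is undisturbed. I go down over the beaker and grip it.

Call:
carry_out(
  claw=[9.18, 9.18, 9.18, 9.18, 9.18, 9.18, 6, 6, 6, 6, 6, 6],
  delta_pos=[
    [0.2, 0.2, 2],
    [0, 0, 2],
    [0, 0, 2],
    [0, 0, 2],
    [0, 0, 1.6],
    [0, 0, 0],
    [0, 0, 0],
    [0, 0, 0],
    [0, 0, 0],
    [0, 0, 0],
    [0, 0, 0],
    [0, 0, 0],
  ],
  angular=[
    [0, 0, 0],
    [0, 0, 0],
    [0, 0, 0],
    [0, 0, 0],
    [0, 0, 0],
    [0, 0, 0],
    [0, 0, 0],
    [0, 0, 0],
    [0, 0, 0],
    [0, 0, 0],
    [0, 0, 0],
    [0, 0, 0],
  ],
  force=15,
)

```text
clock: 5.7
position: [0.5679, -0.1842, 0.1514]
ee_rot: [3.141, -0.0, 0.002]
force: [-1.4, 0.3, 6.4]
width: 0.707
gripper_force: 15.0
```

Run:
```python
from cell import arm
from h import *
st(arm.observe())
```

```text
t 5.7 q [ 0.326  0.466 -0.144  1.727  0.079  0.953 -1.419] p [ 0.5679 -0.1842  0.1514]
 R [[1.0, -0.0, 0.001], [-0.0, -1.0, -0.0], [0.001, 0.0, -1.0]] F [-1.4  0.3  6.4] w 6.51 g 15.0
```

Call:
carry_out(
  claw=[6, 6, 6, 6, 6, 6, 6, 6, 6, 6, 6, 6, 6, 6, 6, 6, 6, 6, 6, 6],
  delta_pos=[
    [0, 0, -0.5],
    [0, 0, -1],
    [0, 0, -1.5],
    [0, 0, -1.5],
    [0, 0, -1.5],
    [0, -1, 0],
    [0.1, -2, 0],
    [0.1, -2.5, 0],
    [0.1, -2.5, 0],
    [0.1, -2.5, 0],
    [0.1, -2.5, 0],
    [0.1, -2.5, 0],
    [0.1, -2.5, 0],
    [0.1, -2.5, 0],
    [0.1, -2.5, 0],
    [0.1, -2.5, 0],
    [0.1, -2.5, 0],
    [0, -2.5, 0],
    [0, -2.3, 0],
    [0, -2, 0],
  ],
  angular=[
    [0, 0, 0],
    [0, 0, 0],
    [0, 0, 0],
    [0, 0, 0],
    [0, 0, 0],
    [0, 0, 0],
    [0, 0, 0],
    [0, 0, 0],
    [0, 0, 0],
    [0, 0, 0],
    [0, 0, 0],
    [0, 0, 0],
    [0, 0, 0],
    [0, 0, 0],
    [0, 0, 0],
    [0, 0, 0],
    [0, 0, 0],
    [0, 0, 0],
    [0, 0, 0],
    [0, 0, 0],
  ],
)

```text
clock: 7.7
position: [0.5773, 0.1659, 0.2101]
ee_rot: [-3.141, -0.002, 0.002]
force: [0.6, -0.1, -0.3]
width: 0.708
gripper_force: 15.0
```

Call:
carry_out(
  claw=[6, 6],
  delta_pos=[
    [0, 0, 0],
    [0, 0, 0],
  ],
  angular=[
    [0, 0, 0],
    [0, 0, 0],
  ],
)

```text
clock: 7.9
position: [0.5777, 0.1641, 0.2101]
ee_rot: [3.141, 0.002, -0.002]
force: [-0.8, -0.5, -1.5]
width: 0.708
gripper_force: 15.0
```

Run:
```python
from cell import arm
from h import *
st(arm.observe())
ps=[arm.get_image(n) for n in ("scene","top")]
x0,y0,w,h=150,100,350,200; p=ps[0]
im=cv2.resize(p["frame"][y0:y0+h,x0:x0+w,::-1],None,fx=2,fy=2); 
m=(sil(TUM,(.5666,-.1832,.008),(0,0,1),p)>.5).astype(np.uint8)
for c in cv2.findContours(m,0,cv2.CHAIN_APPROX_NONE)[0]: cv2.polylines(im,[((c[:,0]-[x0,y0]+.5)*2).astype(int)],True,(0,0,255),1)
cv2.imwrite("pics/s3.png",im)
l=arm.trace("tumbler_1",p)
for d in l:
    print(round(d["conf"],2),np.round(np.array(d["centre"])*[640,480]),d["region"].sum())
l=arm.trace("tumbler_1",ps[1])
for d in l:
    print(round(d["conf"],2),np.round(np.array(d["centre"])*[640,480]),d["region"].sum())
```

```text
t 7.9 q [-0.195  0.425 -0.242  1.64   0.112  1.091 -2.037] p [0.5777 0.1641 0.2101]
 R [[1.0, 0.001, -0.001], [0.001, -1.0, -0.001], [-0.001, 0.001, -1.0]] F [-0.8 -0.5 -1.5] w 6.51 g 15.0
0.92 [418. 305.] 798
0.85 [ 86. 280.] 1921
0.84 [160. 212.] 1092
0.81 [235. 248.] 1552
0.72 [324. 253.] 1457
0.68 [321. 212.] 1132
0.9 [324. 230.] 610
0.88 [303. 277.] 585
0.82 [425. 326.] 620
0.77 [380. 261.] 584
0.75 [482. 270.] 670
0.6 [294. 151.] 582
0.39 [164. 312.] 31
```

View pics/s3.png

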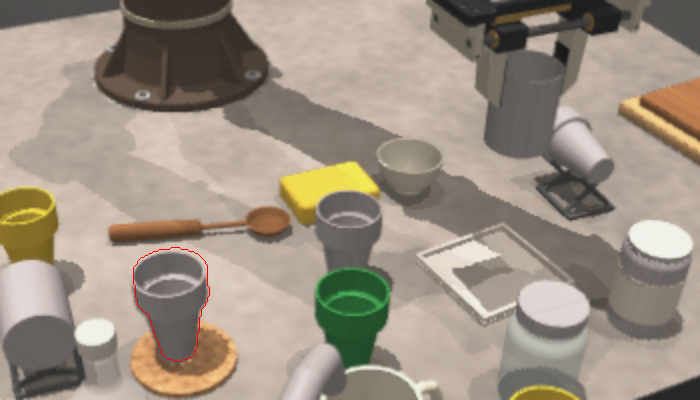

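The beaker is held upright at (527,105) in the crop, and tumbler_1 still matches its outline at (172,305). I lower the beaker to the tray.

Call:
carry_out(
  claw=[6, 6, 6, 6, 6, 6, 6, 6, 6, 6, 6],
  delta_pos=[
    [0.1, 0.4, 1.5],
    [0, 0, 2.5],
    [0, 0, 2.5],
    [0, 0, 2.5],
    [0, 0, 2.5],
    [0, 0, 2],
    [0, 0, 1],
    [0, 0, 0.5],
    [0, 0, 0.2],
    [0, 0, 0],
    [0, 0, 0],
  ],
  angular=[
    [0, 0, 0],
    [0, 0, 0],
    [0, 0, 0],
    [0, 0, 0],
    [0, 0, 0],
    [0, 0, 0],
    [0, 0, 0],
    [0, 0, 0],
    [0, 0, 0],
    [0, 0, 0],
    [0, 0, 0],
  ],
)

```text
clock: 9.2
position: [0.58, 0.1599, 0.0596]
ee_rot: [-3.141, 0.001, -0.002]
force: [0.5, 0.5, -1.2]
width: 0.706
gripper_force: 15.0
```

Call:
carry_out(
  claw=[6, 6, 6],
  delta_pos=[
    [0, 0, 0.2],
    [0, 0, 0.2],
    [0, 0, 0],
  ],
  angular=[
    [0, 0, 0],
    [0, 0, 0],
    [0, 0, 0],
  ],
)

```text
clock: 9.5
position: [0.5792, 0.1597, 0.0546]
ee_rot: [3.141, -0.0, -0.0]
force: [-0.0, -0.0, -0.8]
width: 0.707
gripper_force: 15.0
```

Call:
carry_out(
  claw=[6, 6, 6],
  delta_pos=[
    [0, 0, 0.15],
    [0, 0, 0.1],
    [0, 0, 0],
  ],
  angular=[
    [0, 0, 0],
    [0, 0, 0],
    [0, 0, 0],
  ],
)

```text
clock: 9.8
position: [0.5795, 0.1601, 0.0533]
ee_rot: [-3.141, 0.0, -0.001]
force: [-4.0, -1.8, 11.1]
width: 0.71
gripper_force: 15.0
```

Contact at the expected height. I release and go up.

Call:
carry_out(
  claw=[6.8, 7.6, 9.18, 9.18, 9.18, 9.18, 9.18, 9.18, 9.18],
  delta_pos=[
    [0, 0, 0],
    [0, 0, 0],
    [0, 0, 0],
    [0, 0, 0],
    [0, 0, -2],
    [0, 0, -3],
    [0, 0, -3],
    [0, 0, -3],
    [0, 0, 0],
  ],
  angular=[
    [0, 0, 0],
    [0, 0, 0],
    [0, 0, 0],
    [0, 0, 0],
    [0, 0, 0],
    [0, 0, 0],
    [0, 0, 0],
    [0, 0, 0],
    [0, 0, 0],
  ],
)

```text
clock: 10.7
position: [0.5818, 0.1607, 0.1665]
ee_rot: [-3.139, 0.001, -0.01]
force: [0.0, 1.1, -0.4]
width: 1.0
gripper_force: 0.0
```

Run:
```python
from cell import arm
from h import *
st(arm.observe())
p=arm.get_image("scene")
ms=[(d["conf"],np.round(np.array(d["centre"])*[640,480]),d) for d in arm.trace("beaker_1",p)]
for m in ms: print(m[:2])
t=pick([m[2] for m in ms],(398,215),40)
if t: print(fit(BEA,[.579,.16,.005,0,0],lambda x:(x[3],x[4],1),[t["region"].astype(float)],[p],[.01,.01,.005,.05,.05]))
x0,y0,w,h=150,100,350,200
im=cv2.resize(p["frame"][y0:y0+h,x0:x0+w,::-1],None,fx=2,fy=2)
for prof,pos in ((TUM,(.5666,-.1832,.008)),(BEA,(.579,.16,.005)),(TUM,(.5308,.0105,0))):
  m=(sil(prof,pos,(0,0,1),p)>.5).astype(np.uint8)
  for c in cv2.findContours(m,0,cv2.CHAIN_APPROX_NONE)[0]: cv2.polylines(im,[((c[:,0]-[x0,y0]+.5)*2).astype(int)],True,(0,0,255),1)
cv2.imwrite("pics/s4.png",im)
```

```text
t 10.7 q [-0.19   0.466 -0.238  1.693  0.128  0.991 -2.045] p [0.5818 0.1607 0.1665]
 R [[1.0, -0.0, 0.007], [-0.0, -1.0, 0.002], [0.007, -0.002, -1.0]] F [ 0.   1.1 -0.4] w 9.2 g 0.0
(0.85, array([399., 220.]))
(0.72, array([165., 257.]))
(0.5, array([423., 270.]))
(0.49, array([205., 319.]))
(array([ 0.58005634,  0.15530898,  0.00677504,  0.02135028, -0.00429384]), np.float64(0.05027085294799897))
```

View pics/s4.png

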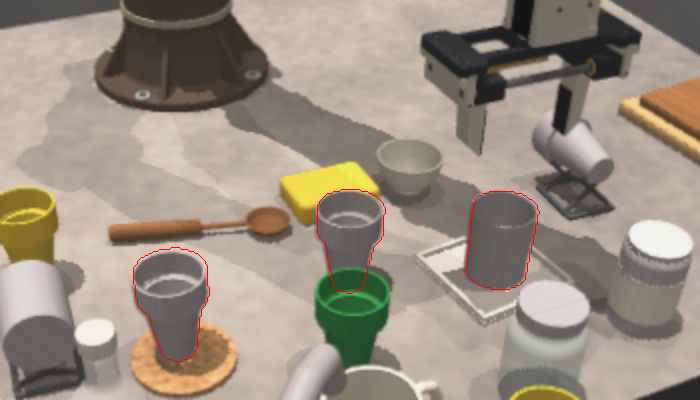

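The beaker stands upright on the tray at (503,240) in the crop, about (0.580, 0.157), which is within limits. The tumbler outlines also match. Next is tumbler_2.

Call:
carry_out(
  claw=[9.18, 9.18, 9.18, 9.18, 9.18, 9.18, 9.18, 9.18, 9.18, 9.18, 9.18, 9.18, 9.18],
  delta_pos=[
    [-0.7, 2.5, 0],
    [-0.7, 2.5, 0],
    [-0.7, 2.5, 0],
    [-0.8, 2.5, 0],
    [-0.8, 2.5, 0],
    [-0.8, 2.5, 0],
    [-0.4, 0, 0],
    [0, 0, 0],
    [0, 0, 2],
    [0, 0, 2],
    [0, 0, 2],
    [0, 0, 0],
    [0, 0, 0],
  ],
  angular=[
    [0, 0, 0],
    [0, 0, 0],
    [0, 0, 0],
    [0, 0, 0],
    [0, 0, 0],
    [0, 0, 0],
    [0, 0, 0],
    [0, 0, 0],
    [0, 0, 0],
    [0, 0, 0],
    [0, 0, 0],
    [0, 0, 0],
    [0, 0, 0],
  ],
)

```text
clock: 12.1
position: [0.5302, 0.0108, 0.102]
ee_rot: [-3.141, -0.002, 0.002]
force: [0.4, 0.8, 0.1]
width: 0.997
gripper_force: 0.0
```

Call:
carry_out(
  claw=[9.18, 9.18, 9.18, 6, 6, 6, 6, 6],
  delta_pos=[
    [0, 0, 1.5],
    [0, 0, 1.8],
    [0, 0, 0],
    [0, 0, 0],
    [0, 0, 0],
    [0, 0, 0],
    [0, 0, 0],
    [0, 0, 0],
  ],
  angular=[
    [0, 0, 0],
    [0, 0, 0],
    [0, 0, 0],
    [0, 0, 0],
    [0, 0, 0],
    [0, 0, 0],
    [0, 0, 0],
    [0, 0, 0],
  ],
  force=15,
)

```text
clock: 12.9
position: [0.531, 0.0099, 0.07]
ee_rot: [-3.141, 0.0, -0.002]
force: [-0.5, 0.2, 5.0]
width: 0.726
gripper_force: 15.0
```

Run:
```python
from cell import arm
from h import *
st(arm.observe())
```

```text
t 12.9 q [ 0.033  0.484 -0.204  1.96   0.145  0.71  -1.83 ] p [0.531  0.0099 0.07  ]
 R [[1.0, -0.0, 0.002], [-0.0, -1.0, 0.0], [0.002, -0.0, -1.0]] F [-0.5  0.2  5. ] w 6.68 g 15.0
```

Call:
carry_out(
  claw=[6, 6, 6, 6, 6, 6, 6, 6, 6, 6],
  delta_pos=[
    [0, 0, -0.5],
    [0, 0, -1.5],
    [0, 0, -2.5],
    [0, 0, -2.5],
    [0, 0, -2.5],
    [0, 0, -2.5],
    [0, 0, -1],
    [0, 0, 0],
    [0, 0, 0],
    [0, 0, 0],
  ],
  angular=[
    [0, 0, 0],
    [0, 0, 0],
    [0, 0, 0],
    [0, 0, 0],
    [0, 0, 0],
    [0, 0, 0],
    [0, 0, 0],
    [0, 0, 0],
    [0, 0, 0],
    [0, 0, 0],
  ],
)

```text
clock: 13.9
position: [0.5295, 0.0096, 0.1978]
ee_rot: [3.141, -0.0, -0.004]
force: [0.1, -0.1, -1.9]
width: 0.723
gripper_force: 15.0
```

```bash
cat >> h.py <<'E'
def fitmulti(lab,arm,pxs,prof,x0,axf,step,names=("scene","top"),tol=25):
    ps=[arm.get_image(n) for n in names]; ms=[];pp=[]
    for px,p in zip(pxs,ps):
        t=pick(arm.trace(lab,p),px,tol)
        if t is None: print("none",px); continue
        m=t["region"].astype(np.uint8); n,l,s,_=cv2.connectedComponentsWithStats(m); m=(l==1+np.argmax(s[1:,4])).astype(float)
        ms.append(m);pp.append(p)
    for m,p in zip(ms,pp):
        x,f=fit(prof,x0[:2],lambda x:axf(x0),[m],[p],step[:2]) if 0 else (None,None)
    x,f=fit(prof,x0,axf,ms,pp,step); print(lab,np.round(x,4),round(f,3),len(ms)); return x,ms,pp
E
python3 - <<'E'
from cell import arm
from h import *
s=arm.observe(); st(s)
x,ms,pp=fitmulti("tumbler_1",arm,[(236,255),(380,261)],TUM,[.5666,-.1832,.008],UP,[.01,.01,.005])
px=proj([list(s["position"]-np.array([0,0,.03]))],pp[0])[0]
t=pick(arm.trace("tumbler_2",pp[0]),px,40)
if t:
  print(np.round(fit(TUM,[*(s["position"]-np.array([0,0,.07])),0,0],lambda x:(x[3],x[4],1),[t["region"].astype(float)],[pp[0]],[.005,.005,.005,.05,.05])[0],4))
E
```

```text
t 13.9 q [ 0.059  0.325 -0.228  1.827  0.086  1.002 -1.776] p [0.5295 0.0096 0.1978]
 R [[1.0, -0.0, -0.002], [-0.0, -1.0, -0.0], [-0.002, 0.0, -1.0]] F [ 0.1 -0.1 -1.9] w 6.65 g 15.0
tumbler_1 [ 0.5694 -0.1836  0.005 ] 0.136 2
[ 0.5291  0.0069  0.1287  0.0391 -0.0106]
```

Call:
carry_out(
  claw=[6, 6, 6, 6, 6, 6, 6, 6, 6, 6, 6, 6, 6],
  delta_pos=[
    [0, 1, 0],
    [0.4, 2, 0],
    [0.5, 2.2, 0],
    [0.5, 2.2, 0],
    [0.5, 2.2, 0],
    [0.5, 2.2, 0],
    [0.5, 2.2, 0],
    [0.5, 2.2, 0],
    [0.4, 2, 0],
    [0, 1.1, 0],
    [0, 0, 0],
    [0, 0, 0],
    [0, 0, 0],
  ],
  angular=[
    [0, 0, 0],
    [0, 0, 0],
    [0, 0, 0],
    [0, 0, 0],
    [0, 0, 0],
    [0, 0, 0],
    [0, 0, 0],
    [0, 0, 0],
    [0, 0, 0],
    [0, 0, 0],
    [0, 0, 0],
    [0, 0, 0],
    [0, 0, 0],
  ],
)

```text
clock: 15.45
position: [0.5683, -0.1818, 0.1993]
ee_rot: [-3.141, -0.002, -0.0]
force: [-0.2, 0.7, -0.4]
width: 0.728
gripper_force: 15.0
```

Run:
```python
from cell import arm
from h import *
st(arm.observe())
```

```text
t 15.45 q [ 0.33   0.421 -0.154  1.67   0.071  1.057 -1.415] p [ 0.5683 -0.1818  0.1993]
 R [[1.0, 0.001, 0.0], [0.001, -1.0, 0.001], [0.0, -0.001, -1.0]] F [-0.2  0.7 -0.4] w 6.7 g 15.0
```

Lower to just above home, correcting y by 2 mm.

Call:
carry_out(
  claw=[6, 6, 6, 6, 6, 6, 6, 6],
  delta_pos=[
    [0, 0.2, 1],
    [0, 0, 1.5],
    [0, 0, 1.5],
    [0, 0, 1.5],
    [0, 0, 1.3],
    [0, 0, 1],
    [0, 0, 0.5],
    [0, 0, 0],
  ],
  angular=[
    [0, 0, 0],
    [0, 0, 0],
    [0, 0, 0],
    [0, 0, 0],
    [0, 0, 0],
    [0, 0, 0],
    [0, 0, 0],
    [0, 0, 0],
  ],
)

```text
clock: 16.25
position: [0.568, -0.1851, 0.1156]
ee_rot: [-3.141, 0.0, 0.002]
force: [-0.3, -0.3, -0.4]
width: 0.729
gripper_force: 15.0
```

Call:
carry_out(
  claw=[6, 6, 6, 6],
  delta_pos=[
    [0, 0, 0.3],
    [0, 0, 0.2],
    [0, 0, 0.2],
    [0, 0, 0],
  ],
  angular=[
    [0, 0, 0],
    [0, 0, 0],
    [0, 0, 0],
    [0, 0, 0],
  ],
)

```text
clock: 16.65
position: [0.5683, -0.1853, 0.1092]
ee_rot: [3.142, -0.001, 0.0]
force: [0.3, -0.5, -0.8]
width: 0.729
gripper_force: 15.0
```

Call:
carry_out(
  claw=[6, 6, 6],
  delta_pos=[
    [0, 0, 0.15],
    [0, 0, 0.15],
    [0, 0, 0],
  ],
  angular=[
    [0, 0, 0],
    [0, 0, 0],
    [0, 0, 0],
  ],
)

```text
clock: 16.95
position: [0.569, -0.1857, 0.107]
ee_rot: [3.141, -0.001, 0.003]
force: [-1.2, -0.3, 4.9]
width: 0.726
gripper_force: 15.0
```

Contact at the predicted home height, so I release and rise.

Call:
carry_out(
  claw=[6.8, 7.2, 8, 9.18, 9.18, 9.18, 9.18, 9.18, 9.18, 9.18],
  delta_pos=[
    [0, 0, 0],
    [0, 0, 0],
    [0, 0, 0],
    [0, 0, 0],
    [0, 0, 0],
    [0, 0, -2],
    [0, 0, -3],
    [0, 0, -3],
    [0, 0, -3],
    [0, 0, 0],
  ],
  angular=[
    [0, 0, 0],
    [0, 0, 0],
    [0, 0, 0],
    [0, 0, 0],
    [0, 0, 0],
    [0, 0, 0],
    [0, 0, 0],
    [0, 0, 0],
    [0, 0, 0],
    [0, 0, 0],
  ],
)

```text
clock: 17.95
position: [0.5706, -0.1857, 0.2206]
ee_rot: [3.14, -0.001, 0.011]
force: [1.1, 0.1, 0.3]
width: 1.002
gripper_force: 0.0
```

Run:
```python
from cell import arm
from h import *
st(arm.observe())
p=arm.get_image("scene")
PILE=TUM[:3]+[(.124,.033)]
# joint pile silhouette check
for d in arm.trace("tumbler_1",p): print(round(d["conf"],2),np.round(np.array(d["centre"])*[640,480]),d["region"].sum())
t=pick(arm.trace("tumbler_2",p),(236,245),30)
if t: print(fit(TUM,[.568,-.184,.037,0,0],lambda x:(x[3],x[4],1),[t["region"].astype(float)],[p],[.005,.005,.005,.05,.05]))
x0,y0,w,h=150,150,200,150
im=cv2.resize(p["frame"][y0:y0+h,x0:x0+w,::-1],None,fx=4,fy=4,interpolation=cv2.INTER_CUBIC)
for prof,pos in ((TUM,(.568,-.184,.008)),(TUM[2:],(.568,-.184,.037))):
  m=(sil(prof,pos,(0,0,1),p)>.5).astype(np.uint8)
  for c in cv2.findContours(m,0,cv2.CHAIN_APPROX_NONE)[0]: cv2.polylines(im,[((c[:,0]-[x0,y0]+.5)*4).astype(int)],True,(0,0,255),1)
cv2.imwrite("pics/s5.png",im)
```

```text
t 17.95 q [ 0.335  0.403 -0.153  1.641  0.068  1.096 -1.408] p [ 0.5706 -0.1857  0.2206]
 R [[1.0, -0.0, 0.007], [-0.0, -1.0, -0.002], [0.007, 0.002, -1.0]] F [1.1 0.1 0.3] w 9.22 g 0.0
0.97 [435. 170.] 909
0.74 [161. 212.] 1104
0.68 [421. 303.] 771
0.64 [324. 254.] 1441
0.63 [236. 259.] 866
0.58 [232. 229.] 1142
(array([ 0.38929979, -0.14329515, -0.09023421,  2.11125169, -0.45382022]), np.float64(0.3882035955259702))
```

View pics/s5.png

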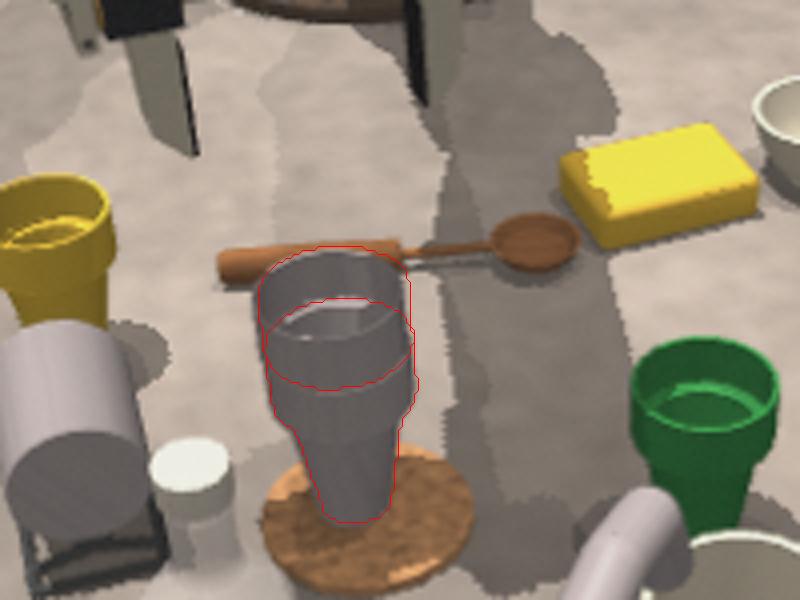

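The picture shows tumbler_2 seated in tumbler_1: rim at (335,280), lower outline edges at (340,440), upright and at the expected height. For the sideways grasp of tumbler_3 I need the arm's kinematics, so I fit them from the logged states.

```bash
cat > kin.py <<'E'
import numpy as np, json, itertools
from scipy.spatial.transform import Rotation as R
LO=np.array([-2.62,-.44,-1.27,.08,-1.32,.12,-2.74]);HI=np.array([2.62,2.09,1.32,2.57,4.46,2,2.74])
L=[json.loads(l) for l in open("log.jsonl")]
AX="zyzyzyz"
def rots(q,s,c): 
    M=np.eye(3);out=[]
    for i in range(7):
        M=M@R.from_euler(AX[i],s[i]*q[i]+(c if i==6 else 0)).as_matrix(); out.append(M)
    return out
def build():
    best=None
    for sg in itertools.product((1,-1),repeat=4):
        s=[sg[0],1,sg[1],1,sg[2],1,sg[3]]
        for c in np.arange(8)*np.pi/4:
            e=max(R.from_matrix(rots(l["joints"],s,c)[6].T@R.from_rotvec(l["ee_rot"]).as_matrix()).magnitude() for l in L)
            if best is None or e<best[0]: best=(e,s,c)
    e,s,c=best
    # position = v0 + sum R_i v_i for i=1..6 (v after joint i); linear
    A=[];b=[]
    for l in L:
        M=rots(l["joints"],s,c); A.append(np.hstack([np.eye(3)[:,2:]]+[M[1],M[3],M[5]])); b.append(l["position"])
    A=np.vstack(A);b=np.hstack(b); lam=.01
    n=A.shape[1]; v=np.linalg.solve(A.T@A+lam**2*np.eye(n),A.T@b)
    return e,s,c,v,np.abs(A@v-b).max()
E,S,C,V,RES=build()
def fk(q):
    M=rots(q,S,C); return V[0]*np.array([0,0,1])+M[1]@V[1:4]+M[3]@V[4:7]+M[5]@V[7:10],M[6]
E
python3 -c "
from kin import *
print(E,S,C,np.round(V,4),RES)"
```

```text
9.097834334821974e-16 [-1, 1, -1, 1, -1, 1, -1] 1.5707963267948966 [ 5.110e-02 -2.100e-03 -3.730e-02  5.629e-01  4.000e-04 -1.570e-02
  4.279e-01 -2.000e-04 -4.000e-04  1.548e-01] 0.001264340710996792
```

```bash
for l in .003 .001 .0003; do sed -i "s/lam=[.0-9]*/lam=$l/" kin.py; python3 -c "
from kin import *
print(np.round(V,4),RES,len(L))"; done; tail -1 log.jsonl
```

```text
[ 2.154e-01 -8.000e-04 -3.650e-02  5.596e-01  3.000e-04 -1.620e-02
  4.279e-01  1.000e-04 -6.000e-04  3.156e-01] 0.0003201304050195475 9
[ 2.646e-01 -1.000e-04 -3.640e-02  5.578e-01  0.000e+00 -1.650e-02
  4.277e-01  0.000e+00 -4.000e-04  3.631e-01] 4.239578231712837e-05 9
[ 2.714e-01 -0.000e+00 -3.640e-02  5.576e-01  0.000e+00 -1.660e-02
  4.277e-01  0.000e+00 -4.000e-04  3.697e-01] 3.900845104154449e-06 9
{"joints": [0.3347996545117969, 0.40325785538178016, -0.152940825191715, 1.6407020755204162, 0.06770777534645736, 1.0955513275289948, -1.4077626409527078], "position": [0.5706204569906398, -0.18572446178451996, 0.22063840464023057], "ee_rot": [3.139811582076545, -0.0005350189008669731, 0.011012831441486676]}
```

```bash
sed -i "s/lam=[.0-9]*/lam=1e-5/" kin.py
cat >> kin.py <<'E'
from scipy.optimize import least_squares
def ik(p,Rt,q0,w=.02):
    f=lambda q:(lambda P,M:np.hstack([(P-p)*10,R.from_matrix(M.T@Rt).as_rotvec()*3,w*(q-q0)]))(*fk(q))
    r=least_squares(f,np.clip(q0,LO+.03,HI-.03),bounds=(LO+.02,HI-.02)); P,M=fk(r.x)
    return r.x,np.linalg.norm(P-p)*1e3,R.from_matrix(M.T@Rt).magnitude()
def pts(q):
    M=rots(q,S,C); e=V[0]*np.array([0,0,1])+M[1]@V[1:4]; w=e+M[3]@V[4:7]; return e,w
FOOT=np.array([.5273,.327,.060]); AZ=3.0908; A3=np.array([np.cos(AZ),np.sin(AZ),0])
def grasp(b,back=0,off=.084,up=0):
    h=-A3; z=np.cos(b)*h+np.array([0,0,-np.sin(b)]); y=np.array([-h[1],h[0],0])
    out=[]
    for sg in(1,-1):
        yy=sg*y; Rt=np.column_stack([np.cross(yy,z),yy,z]); out.append((FOOT+off*A3+z*(.019-back)+[0,0,up],Rt))
    return out
E
python3 - <<'E'
from kin import *
rng=np.random.default_rng(0); qn=np.array(L[-1]["joints"])
for bd in (10,20,30,40,50):
    for k,(p,Rt) in enumerate(grasp(np.radians(bd))):
        sols=[]
        for i in range(25):
            q0=qn if i==0 else rng.uniform(LO,HI)
            q,e,a=ik(p,Rt,q0,1e-4)
            if e<1 and a<.01: sols.append(q)
        sols.sort(key=lambda q:np.abs(q-qn)[[0,1,2,3,4,5]].sum())
        print(bd,k,len(sols))
        for q in sols[:3]: e,w=pts(q); print("   ",np.round(q,2),"elb",np.round(e,2),"wr",np.round(w,2))
E
```

```text
10 0 14
    [-1.4   1.1  -0.05  2.37  1.7   1.47 -1.89] elb [0.12 0.48 0.53] wr [0.1  0.35 0.12]
    [-1.25  1.1  -0.23  2.36  1.72  1.65 -1.84] elb [0.19 0.46 0.52] wr [0.1  0.35 0.12]
    [-1.22  1.11 -0.27  2.35  1.72  1.69 -1.83] elb [0.21 0.46 0.52] wr [0.1  0.35 0.12]
10 1 13
    [-1.32  1.1  -0.15  2.36  1.71  1.57  1.28] elb [0.16 0.47 0.53] wr [0.1  0.35 0.12]
    [-1.33  1.1  -0.13  2.36  1.71  1.56  1.27] elb [0.15 0.47 0.53] wr [0.1  0.35 0.12]
    [-1.17  1.12 -0.33  2.35  1.73  1.74  1.33] elb [0.23 0.45 0.52] wr [0.1  0.35 0.12]
20 0 22
    [-1.26  0.95 -0.18  2.4   1.76  1.4  -1.74] elb [0.17 0.42 0.6 ] wr [0.11 0.35 0.18]
    [-1.21  0.95 -0.24  2.39  1.76  1.45 -1.73] elb [0.19 0.41 0.6 ] wr [0.11 0.35 0.18]
    [-1.15  0.96 -0.32  2.39  1.76  1.51 -1.7 ] elb [0.22 0.4  0.59] wr [0.11 0.35 0.18]
20 1 11
    [-1.3   0.94 -0.12  2.4   1.76  1.35  1.38] elb [0.15 0.43 0.6 ] wr [0.11 0.35 0.18]
    [-1.25  0.95 -0.19  2.4   1.76  1.4   1.4 ] elb [0.18 0.42 0.6 ] wr [0.11 0.35 0.18]
    [-1.22  0.95 -0.23  2.39  1.76  1.44  1.41] elb [0.19 0.41 0.6 ] wr [0.11 0.35 0.18]

[... 951 characters left out ...]
 1.75  1.02  1.76] elb [0.22 0.28 0.71] wr [0.17 0.34 0.29]
    [-1.15  0.66 -0.12  2.38  1.76  0.92  1.72] elb [0.17 0.3  0.71] wr [0.17 0.34 0.29]
50 0 19
    [-0.57  0.69 -0.74  2.29  1.64  1.08 -1.07] elb [0.32 0.16 0.7 ] wr [0.22 0.34 0.33]
    [-0.61  0.67 -0.69  2.29  1.64  1.04 -1.08] elb [0.3  0.17 0.71] wr [0.22 0.34 0.33]
    [-0.69  0.63 -0.58  2.29  1.64  0.97 -1.09] elb [0.28 0.18 0.72] wr [0.22 0.34 0.33]
50 1 9
    [-0.67  0.64 -0.6   2.29  1.64  0.98  2.05] elb [0.28 0.18 0.72] wr [0.22 0.34 0.33]
    [-1.04  0.57 -0.12  2.32  1.64  0.7   1.98] elb [0.18 0.24 0.74] wr [0.22 0.34 0.33]
    [-1.72  0.75  0.84  2.38  2.29  0.14  1.26] elb [-0.02  0.38  0.68] wr [0.22 0.34 0.33]
```

```bash
cat >> kin.py <<'E'
def body(q):
    # clearance points: tip, gripper body corners, wrist, elbow
    P,M=fk(q); e,w=pts(q)
    c=[P+M@np.array([sx*.0375,sy*.095,-.066-d]) for sx in(1,-1) for sy in(1,-1) for d in(0,.1)]
    return P,M,min(x[2] for x in c),w,e
def rows(qs,pose=None):
    # rounded tool-frame rows along joint way-points; starts from measured pose
    P,M=pose if pose else fk(qs[0]); D=[];A=[]
    for q in qs[1:]:
        P1,M1=fk(q); d=np.round(M.T@(P1-P)*100,1); a=np.round(R.from_matrix(M.T@M1).as_rotvec(),2)
        D.append(d.tolist());A.append(a.tolist()); P=P+M@d/100; M=M@R.from_rotvec(a).as_matrix()
    print("delta_pos",json.dumps(D));print("angular",json.dumps(A)); print("max",max(np.linalg.norm(d) for d in D),max(np.linalg.norm(a) for a in A),"end",np.round(P,4),np.round(M[:,2],3))
E
python3 - <<'E'
from kin import *
qn=np.array(L[-1]["joints"]); b=np.radians(20)
qseed=np.array([-1.26,.95,-.18,2.4,1.76,1.4,-1.74])
pg,Rg=grasp(b,0,.087)[0]; qg,e,a=ik(pg,Rg,qseed,1e-3); print("grasp",np.round(qg,3),e,a,pg)
pp,Rp=grasp(b,.12,.087)[0]; qp,e,a=ik(pp,Rp,qg,1e-3); print("pre",np.round(qp,3),e,a,pp,[np.round(x,2) for x in body(qp)[2:]])
up=fk(qn)[0]+[0,0,.10]; qu,_,_=ik(up,fk(qn)[1],qn,1e-3); print("up",np.round(qu,2))
for t in np.linspace(0,1,11):
    q=qu+(qp-qu)*t; P,M,c,w,el=body(q); print(round(t,1),np.round(P,2),np.round(M[:,2],2),"body",round(c,2),"w",np.round(w,2))
# final pose
Gt=Rg.T@ (-A3*-1)  # tumbler axis (to mouth) in tool frame
ax=Gt; foot_t=Rg.T@(FOOT-pg)
res=[]
for ps in np.radians(np.arange(-180,180,15)):
    # orientation with R ax = z
    Rm=R.align_vectors([[0,0,1]],[ax])[0]; Rf=(R.from_euler("z",ps)*Rm).as_matrix()
    p=np.array([.568,-.184,.066+.06])-Rf@foot_t
    for q0 in (qn,qg):
        q,e,a=ik(p,Rf,q0,3e-3)
        if e<3 and a<.02: res.append((np.abs(q-qg).max(),np.degrees(ps),np.round(q,2),np.round(-Rf[:,2],2)))
for r in sorted(res,key=lambda r:r[0])[:8]: print(r)
E
```

```text
grasp [-1.263  0.947 -0.183  2.398  1.751  1.4   -1.745] 3.4571497533558946e-07 1.2247459318069492e-09 [0.45824334 0.33051059 0.05350162]
pre [-1.468  0.858 -0.331  2.434  1.425  1.448 -1.734] 1.5425967580963284e-05 2.9825882529265884e-08 [0.34562565 0.33623567 0.09454403] [np.float64(0.08), array([-0.  ,  0.35,  0.22]), array([0.08, 0.42, 0.64])]
up [ 0.33  0.34 -0.15  1.49  0.05  1.31 -1.39]
0.0 [ 0.57 -0.19  0.32] [ 0.01 -0.   -1.  ] body 0.39 w [ 0.57 -0.18  0.69]
0.1 [ 0.55 -0.12  0.26] [-0.14 -0.12 -0.98] body 0.31 w [ 0.6  -0.07  0.62]
0.2 [ 0.52 -0.06  0.21] [-0.23 -0.29 -0.93] body 0.24 w [0.6  0.04 0.55]
0.3 [ 0.49 -0.02  0.18] [-0.22 -0.48 -0.85] body 0.19 w [0.57 0.15 0.49]
0.4 [0.47 0.01 0.15] [-0.13 -0.65 -0.75] body 0.16 w [0.51 0.25 0.43]
0.5 [0.45 0.05 0.14] [ 0.05 -0.76 -0.65] body 0.13 w [0.44 0.33 0.38]
0.6 [0.45 0.09 0.13] [ 0.27 -0.79 -0.55] body 0.11 w [0.35 0.38 0.33]
0.7 [0.44 0.14 0.12] [ 0.51 -0.73 -0.46] body 0.1 w [0.25 0.41 0.29]
0.8 [0.42 0.2  0.12] [ 0.73 -0.57 -0.39] body 0.09 w [0.15 0.41 0.26]
0.9 [0.39 0.27 0.11] [ 0.88 -0.33 -0.35] body 0.09 w [0.
[... 534 characters left out ...]
667981897814938), np.float64(165.0), array([ 0.29,  0.26, -0.09,  1.99,  0.08,  0.55, -1.69]), array([-0.33,  0.09,  0.94]))
(np.float64(1.7276431533478396), np.float64(105.00000000000001), array([-0.55,  0.43,  0.79,  1.89,  0.02,  0.79, -2.72]), array([-0.09,  0.33,  0.94]))
(np.float64(1.7965328049556757), np.float64(-180.0), array([ 0.46,  0.28, -0.23,  1.96, -0.05,  0.57, -1.28]), array([-0.34, -0.  ,  0.94]))
(np.float64(1.8237154277440573), np.float64(-180.0), array([ 0.43,  0.28, -0.18,  1.97, -0.07,  0.57, -1.25]), array([-0.34, -0.  ,  0.94]))
(np.float64(1.8813310620583366), np.float64(-165.0), array([ 0.62,  0.32, -0.35,  1.92, -0.13,  0.63, -0.92]), array([-0.33, -0.09,  0.94]))
```

```bash
cat > p1.py <<'E'
from kin import *
from cell import arm
qn=np.array(L[-1]["joints"]); b=np.radians(20)
qseed=np.array([-1.26,.95,-.18,2.4,1.76,1.4,-1.74])
pg,Rg=grasp(b,0,.087)[0]; qg,e,a=ik(pg,Rg,qseed,1e-3)
pv,Rv=grasp(b,.11,.087,up=.15)[0]; qv,e,a=ik(pv,Rv,qg,1e-3); print("via",np.round(qv,3),e,a,pv)
E
python3 - <<'E'
from p1 import *
up=fk(qn)[0]+[0,0,.08]; qu,_,_=ik(up,fk(qn)[1],qn,1e-3)
def ip(a,b,n): return [a+(b-a)*t for t in np.linspace(0,1,n+1)]
qs=ip(qn,qu,2)+ip(qu,qv,18)[1:]
for q in qs[::2]:
    P,M,c,w,el=body(q); print(np.round(P,2),"z",np.round(M[:,2],2),"y",np.round(M[:,1],2),"body",round(c,2),"w",np.round(w,2))
rows(qs)
E
```

```text
via [-1.397  0.455 -0.379  2.41   1.314  1.453 -1.307] 3.2848882143464654e-05 1.3116210335798092e-07 [0.35501046 0.33575858 0.24112383]
[ 0.57 -0.19  0.22] z [ 0.01 -0.   -1.  ] y [-0. -1.  0.] body 0.29 w [ 0.57 -0.18  0.59]
[ 0.57 -0.19  0.3 ] z [ 0.01 -0.   -1.  ] y [-0. -1.  0.] body 0.37 w [ 0.57 -0.18  0.67]
[ 0.54 -0.11  0.26] z [-0.11 -0.13 -0.99] y [ 0.28 -0.96  0.09] body 0.31 w [ 0.58 -0.06  0.62]
[ 0.51 -0.05  0.23] z [-0.16 -0.29 -0.94] y [ 0.55 -0.82  0.16] body 0.27 w [0.57 0.06 0.58]
[ 0.48 -0.    0.22] z [-0.12 -0.47 -0.88] y [ 0.78 -0.59  0.21] body 0.24 w [0.52 0.17 0.54]
[0.46 0.04 0.21] z [ 0.01 -0.61 -0.79] y [ 0.93 -0.28  0.23] body 0.22 w [0.45 0.26 0.5 ]
[0.45 0.08 0.21] z [ 0.21 -0.69 -0.69] y [0.97 0.06 0.23] body 0.21 w [0.37 0.33 0.47]
[0.44 0.13 0.21] z [ 0.44 -0.67 -0.6 ] y [0.89 0.41 0.2 ] body 0.21 w [0.27 0.38 0.44]
[0.42 0.19 0.22] z [ 0.67 -0.55 -0.5 ] y [0.69 0.71 0.15] body 0.21 w [0.18 0.39 0.41]
[0.4  0.26 0.23] z [ 0.85 -0.33 -0.41] y [0.4  0.91 0.08] body 0.22 w [0.09 0.38 0.39]
[0.36 0.34 0.24] z [ 0.94 -0.05 -0.34] y [0.05 1.   0.  ] body 0
[... 253 characters left out ...]
 -1.5], [1.4, -0.2, -1.9], [1.6, 0.3, -2.1], [1.5, 0.8, -2.5], [1.4, 1.2, -2.6], [1.4, 1.9, -2.9], [1.3, 2.2, -3.0], [1.2, 2.8, -3.1], [1.0, 3.1, -3.1]]
angular [[-0.0, -0.0, 0.0], [-0.0, 0.0, 0.0], [-0.05, -0.07, -0.14], [-0.06, -0.07, -0.14], [-0.06, -0.06, -0.14], [-0.08, -0.05, -0.14], [-0.08, -0.05, -0.15], [-0.08, -0.05, -0.14], [-0.1, -0.04, -0.14], [-0.1, -0.04, -0.14], [-0.1, -0.04, -0.14], [-0.12, -0.03, -0.13], [-0.12, -0.04, -0.13], [-0.13, -0.03, -0.13], [-0.13, -0.03, -0.12], [-0.14, -0.03, -0.12], [-0.14, -0.03, -0.11], [-0.15, -0.03, -0.11], [-0.15, -0.03, -0.11], [-0.15, -0.03, -0.1]]
max 4.859012245302536 0.18841443681416772 end [0.3553 0.3356 0.2412] [ 0.94  -0.05  -0.339]
```

Run:
```python
from p1 import *
up=fk(qn)[0]+[0,0,.08]; qu,_,_=ik(up,fk(qn)[1],qn,1e-3)
def ip(a,b,n): return [a+(b-a)*t for t in np.linspace(0,1,n+1)]
qs=ip(qn,qu,2)+ip(qu,qv,26)[1:]
rows(qs[:16]); print(np.round(qs[15],2))
```

```text
via [-1.397  0.455 -0.379  2.41   1.314  1.453 -1.307] 3.2848882143464654e-05 1.3116210335798092e-07 [0.35501046 0.33575858 0.24112383]
delta_pos [[0.2, 0.1, -4.0], [-0.1, -0.1, -4.0], [-1.0, -2.9, 1.5], [-0.7, -2.8, 1.4], [-0.5, -2.7, 1.1], [-0.3, -2.5, 0.9], [-0.1, -2.4, 0.7], [0.1, -2.3, 0.5], [0.2, -2.1, 0.3], [0.3, -1.8, 0.1], [0.5, -1.7, -0.2], [0.6, -1.5, -0.3], [0.8, -1.2, -0.5], [0.8, -1.0, -0.7], [0.9, -0.8, -0.9]]
angular [[-0.0, -0.0, 0.0], [-0.0, 0.0, 0.0], [-0.03, -0.05, -0.1], [-0.04, -0.05, -0.09], [-0.04, -0.04, -0.1], [-0.05, -0.05, -0.1], [-0.05, -0.04, -0.1], [-0.05, -0.03, -0.09], [-0.05, -0.04, -0.1], [-0.06, -0.03, -0.1], [-0.07, -0.03, -0.1], [-0.06, -0.03, -0.1], [-0.07, -0.03, -0.09], [-0.07, -0.02, -0.1], [-0.08, -0.03, -0.09]]
max 4.006245124802026 0.12569805089976535 end [0.4519 0.0574 0.2075] [ 0.108 -0.661 -0.743]
[-0.53  0.4  -0.27  1.97  0.68  1.36 -1.35]
```

Call:
carry_out(
  claw=[9.18, 9.18, 9.18, 9.18, 9.18, 9.18, 9.18, 9.18, 9.18, 9.18, 9.18, 9.18, 9.18, 9.18, 9.18, 9.18, 9.18],
  delta_pos=[
    [0.2, 0.1, -4.0],
    [-0.1, -0.1, -4.0],
    [-1.0, -2.9, 1.5],
    [-0.7, -2.8, 1.4],
    [-0.5, -2.7, 1.1],
    [-0.3, -2.5, 0.9],
    [-0.1, -2.4, 0.7],
    [0.1, -2.3, 0.5],
    [0.2, -2.1, 0.3],
    [0.3, -1.8, 0.1],
    [0.5, -1.7, -0.2],
    [0.6, -1.5, -0.3],
    [0.8, -1.2, -0.5],
    [0.8, -1.0, -0.7],
    [0.9, -0.8, -0.9],
    [0, 0, 0],
    [0, 0, 0],
  ],
  angular=[
    [0, 0, 0],
    [0, 0, 0],
    [-0.03, -0.05, -0.1],
    [-0.04, -0.05, -0.09],
    [-0.04, -0.04, -0.1],
    [-0.05, -0.05, -0.1],
    [-0.05, -0.04, -0.1],
    [-0.05, -0.03, -0.09],
    [-0.05, -0.04, -0.1],
    [-0.06, -0.03, -0.1],
    [-0.07, -0.03, -0.1],
    [-0.06, -0.03, -0.1],
    [-0.07, -0.03, -0.09],
    [-0.07, -0.02, -0.1],
    [-0.08, -0.03, -0.09],
    [0, 0, 0],
    [0, 0, 0],
  ],
)

```text
clock: 19.8
position: [0.4488, 0.058, 0.2034]
ee_rot: [1.911, 1.564, -0.48]
force: [0.1, -0.2, -0.3]
width: 1.002
gripper_force: 0.0
```

Run:
```python
from p1 import *
import h
s=arm.observe(); h.st(s); q=np.array(s["joints"])
P,M=fk(q); print(P-s["position"])
def ip(a,b,n): return [a+(b-a)*t for t in np.linspace(0,1,n+1)]
qs=ip(q,qv,13); rows(qs,(np.array(s["position"]),R.from_rotvec(s["ee_rot"]).as_matrix()))
for q in qs[::3]:
    P,M,c,w,el=body(q); print(np.round(P,2),"z",np.round(M[:,2],2),"body",round(c,2))
```

```text
via [-1.397  0.455 -0.379  2.41   1.314  1.453 -1.307] 3.2848882143464654e-05 1.3116210335798092e-07 [0.35501046 0.33575858 0.24112383]
t 19.8 q [-0.395  0.432 -0.45   1.96   0.727  1.411 -1.411] p [0.4488 0.058  0.2034]
 R [[0.235, 0.967, 0.102], [0.743, -0.111, -0.66], [-0.627, 0.231, -0.744]] F [ 0.1 -0.2 -0.3] w 9.22 g 0.0
[-7.49712159e-08  4.92589483e-07 -1.87153209e-07]
delta_pos [[1.0, -0.4, -1.1], [1.1, -0.2, -1.2], [1.1, 0.0, -1.4], [1.0, 0.3, -1.5], [1.1, 0.5, -1.6], [1.1, 0.8, -1.8], [1.0, 0.9, -1.8], [0.9, 1.2, -1.9], [0.9, 1.4, -2.0], [0.8, 1.6, -2.0], [0.8, 1.9, -2.1], [0.6, 2.0, -2.1], [0.6, 2.1, -2.1]]
angular [[-0.08, -0.02, -0.09], [-0.09, -0.02, -0.09], [-0.08, -0.02, -0.09], [-0.09, -0.02, -0.09], [-0.09, -0.02, -0.08], [-0.1, -0.02, -0.09], [-0.09, -0.02, -0.08], [-0.1, -0.02, -0.08], [-0.1, -0.02, -0.08], [-0.1, -0.02, -0.08], [-0.1, -0.02, -0.08], [-0.1, -0.02, -0.07], [-0.1, -0.03, -0.08]]
max 3.0298514815086235 0.13601470508735444 end [0.3547 0.3353 0.2409] [ 0.94  -0.05  -0.338]
[0.45 0.06 0.2 ] z [ 0.1  -0.66 -0.74] body 0.21
[0.44 0.11 0.21] z [ 0.34 -0.68 -0.65] body 0.2
[0.43 0.17 0.22] z [ 0.58 -0.6  -0.54] body 0.2
[0.41 0.24 0.23] z [ 0.79 -0.42 -0.45] body 0.21
[0.37 0.31 0.24] z [ 0.92 -0.15 -0.37] body 0.22
```

Call:
carry_out(
  claw=[9.18, 9.18, 9.18, 9.18, 9.18, 9.18, 9.18, 9.18, 9.18, 9.18, 9.18, 9.18, 9.18, 9.18, 9.18, 9.18],
  delta_pos=[
    [1.0, -0.4, -1.1],
    [1.1, -0.2, -1.2],
    [1.1, 0.0, -1.4],
    [1.0, 0.3, -1.5],
    [1.1, 0.5, -1.6],
    [1.1, 0.8, -1.8],
    [1.0, 0.9, -1.8],
    [0.9, 1.2, -1.9],
    [0.9, 1.4, -2.0],
    [0.8, 1.6, -2.0],
    [0.8, 1.9, -2.1],
    [0.6, 2.0, -2.1],
    [0.6, 2.1, -2.1],
    [0, 0, 0],
    [0, 0, 0],
    [0, 0, 0],
  ],
  angular=[
    [-0.08, -0.02, -0.09],
    [-0.09, -0.02, -0.09],
    [-0.08, -0.02, -0.09],
    [-0.09, -0.02, -0.09],
    [-0.09, -0.02, -0.08],
    [-0.1, -0.02, -0.09],
    [-0.09, -0.02, -0.08],
    [-0.1, -0.02, -0.08],
    [-0.1, -0.02, -0.08],
    [-0.1, -0.02, -0.08],
    [-0.1, -0.02, -0.08],
    [-0.1, -0.02, -0.07],
    [-0.1, -0.03, -0.08],
    [0, 0, 0],
    [0, 0, 0],
    [0, 0, 0],
  ],
)

```text
clock: 21.4
position: [0.3566, 0.3341, 0.2418]
ee_rot: [0.053, 1.913, -0.042]
force: [-1.0, 0.0, 0.6]
width: 1.004
gripper_force: 0.0
```

Run:
```python
from p1 import *
import h
s=arm.observe(); h.st(s)
f=lambda x:(np.cos(x[3]),np.sin(x[3]),0)
for n in (("scene","top"),):
    x,ms,pp=h.fitmulti("tumbler_3",arm,[(437,172),(180,297)],h.TUM,[.5273,.327,.06,3.09],f,[.006,.006,.006,.1],names=n)
    for m,p in zip(ms,pp): print(np.round(h.fit(h.TUM,[x[0],x[1],.06,x[3]],f,[m],[p],[.006,.006,.004,.1])[0],4))
x0,y0,w,hh=150,240,120,100; out=[]
for p,(x0,y0) in zip(pp,((390,120),(130,240))):
    im=cv2=None
    import cv2
    k=4; im=cv2.resize(p["frame"][y0:y0+100,x0:x0+100,::-1],None,fx=k,fy=k,interpolation=cv2.INTER_CUBIC)
    m=(h.sil(h.TUM,x[:3],f(x),p)>.5).astype(np.uint8)
    for c in cv2.findContours(m,0,cv2.CHAIN_APPROX_NONE)[0]: cv2.polylines(im,[((c[:,0]-[x0,y0]+.5)*k).astype(int)],True,(0,0,255),1)
    out.append(im)
cv2.imwrite("pics/s6.png",np.hstack(out))
```

```text
via [-1.397  0.455 -0.379  2.41   1.314  1.453 -1.307] 3.284903614441259e-05 1.3116168751555994e-07 [0.35501046 0.33575858 0.24112383]
t 21.4 q [-1.101  0.545 -0.757  2.386  1.335  1.663 -1.332] p [0.3566 0.3341 0.2418]
 R [[-0.335, 0.058, 0.94], [0.016, 0.998, -0.055], [-0.942, -0.003, -0.336]] F [-1.   0.   0.6] w 9.24 g 0.0
tumbler_3 [0.5282 0.3281 0.0578 3.1121] 0.245 2
[0.5283 0.3249 0.059  3.1148]
[0.5298 0.3282 0.0588 3.1   ]
```

View pics/s6.png

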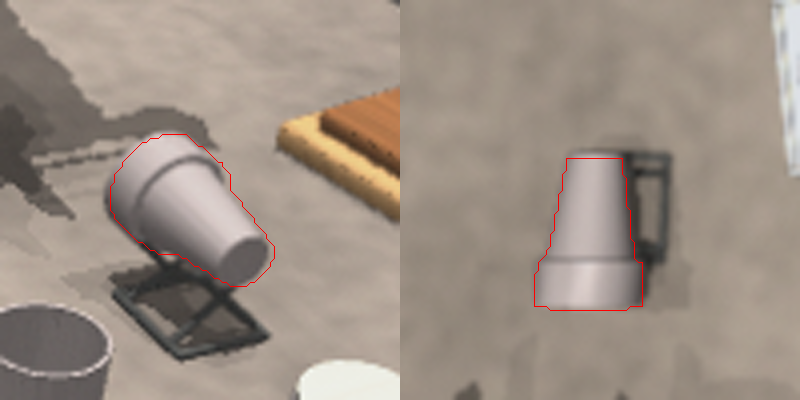

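The fitted outline lies on tumbler_3 in both views (scene (190,210), top (590,235) in the montage) to within about 2 mm. Next I descend in front of its mouth and slide over the band.

```bash
sed -i 's/^FOOT=.*/FOOT=np.array([.5285,.3275,.060]); AZ=3.10; A3=np.array([np.cos(AZ),np.sin(AZ),0])/' kin.py
python3 - <<'E'
from p1 import *
s=arm.observe(); q=np.array(s["joints"]); P=np.array(s["position"]); M=R.from_rotvec(s["ee_rot"]).as_matrix()
pp,Rp=grasp(b,.10,.087)[0]
print("rot",np.round(R.from_matrix(M.T@Rp).as_rotvec(),3),"to pre, tool cm (new frame)",np.round(Rp.T@(pp-P)*100,2), np.round(M.T@(pp-P)*100,2),"pre",pp,"grasp",pg)
q1,e,a=ik(pp,Rp,q,1e-3); q2,e2,a2=ik(pg,Rg,q1,1e-3); print(np.round(q1,2),e,np.round(q2,2),e2,[np.round(x,2) for x in body(q2)[2:]])
E
```

```text
via [-1.395  0.451 -0.379  2.42   1.323  1.447 -1.31 ] 3.359499232813063e-05 1.340422214484273e-07 [0.35613717 0.33467316 0.24112383]
rot [-0.014  0.007 -0.002] to pre, tool cm (new frame) [1.417e+01 1.000e-02 6.150e+00] [14.22  0.07  6.06] pre [0.36552597 0.33428243 0.08770363] grasp [0.45941396 0.33037513 0.05350162]
[-1.18  0.96 -0.63  2.42  1.5   1.72 -1.73] 2.5988731845695396e-05 [-1.01  1.   -0.49  2.38  1.78  1.66 -1.66] 1.3400044147716511e-05 [np.float64(0.04), array([0.11, 0.34, 0.18]), array([0.28, 0.38, 0.57])]
```

Call:
carry_out(
  claw=[9.18, 9.18, 9.18, 9.18, 9.18, 9.18, 9.18, 9.18, 9.18, 9.18],
  delta_pos=[
    [2, 0, 0.9],
    [2, 0, 0.9],
    [2, 0, 0.9],
    [2, 0, 0.9],
    [2, 0, 0.9],
    [2, 0, 0.9],
    [2.2, 0, 0.7],
    [0, 0, 0],
    [0, 0, 0],
    [0, 0, 0],
  ],
  angular=[
    [-0.01, 0.01, 0],
    [0, 0, 0],
    [0, 0, 0],
    [0, 0, 0],
    [0, 0, 0],
    [0, 0, 0],
    [0, 0, 0],
    [0, 0, 0],
    [0, 0, 0],
    [0, 0, 0],
  ],
)

```text
clock: 22.6
position: [0.3641, 0.3348, 0.0886]
ee_rot: [0.043, 1.922, -0.029]
force: [-0.1, -0.0, 0.3]
width: 0.999
gripper_force: 0.0
```

Run:
```python
from p1 import *
import h
s=arm.observe(); h.st(s); P=np.array(s["position"]); M=R.from_rotvec(s["ee_rot"]).as_matrix()
print("rot",np.round(R.from_matrix(M.T@Rg).as_rotvec(),3),"cm",np.round(M.T@(pg-P)*100,2))
```

```text
via [-1.395  0.451 -0.379  2.42   1.323  1.447 -1.31 ] 3.359499232813063e-05 1.340422214484273e-07 [0.35613717 0.33467316 0.24112383]
t 22.6 q [-1.186  0.948 -0.628  2.422  1.497  1.707 -1.727] p [0.3641 0.3348 0.0886]
 R [[-0.344, 0.044, 0.938], [0.016, 0.999, -0.041], [-0.939, 0.001, -0.345]] F [-0.1 -0.   0.3] w 9.19 g 0.0
rot [-0.002 -0.003 -0.001] cm [ 0.   -0.03 10.17]
```

Call:
carry_out(
  claw=[9.18, 9.18, 9.18, 9.18, 9.18, 9.18, 9.18, 9.18, 6, 6, 6, 6, 6, 6],
  delta_pos=[
    [0, 0, 1.5],
    [0, 0, 2],
    [0, 0, 2],
    [0, 0, 2],
    [0, 0, 1.5],
    [0, 0, 1.2],
    [0, 0, 0],
    [0, 0, 0],
    [0, 0, 0],
    [0, 0, 0],
    [0, 0, 0],
    [0, 0, 0],
    [0, 0, 0],
    [0, 0, 0],
  ],
  angular=[
    [0, 0, 0],
    [0, 0, 0],
    [0, 0, 0],
    [0, 0, 0],
    [0, 0, 0],
    [0, 0, 0],
    [0, 0, 0],
    [0, 0, 0],
    [0, 0, 0],
    [0, 0, 0],
    [0, 0, 0],
    [0, 0, 0],
    [0, 0, 0],
    [0, 0, 0],
  ],
  force=40,
)

```text
clock: 24.0
position: [0.4595, 0.3294, 0.0523]
ee_rot: [0.042, 1.923, -0.032]
force: [-2.1, -5.5, 2.0]
width: 0.723
gripper_force: 40.0
```

Run:
```python
from p1 import *
import h
s=arm.observe(); h.st(s)
```

```text
via [-1.395  0.451 -0.379  2.42   1.323  1.447 -1.31 ] 3.3595161836521214e-05 1.3404214566199863e-07 [0.35613717 0.33467316 0.24112383]
t 24.0 q [-1.013  1.001 -0.489  2.384  1.777  1.655 -1.659] p [0.4595 0.3294 0.0523]
 R [[-0.345, 0.045, 0.938], [0.013, 0.999, -0.043], [-0.939, -0.002, -0.345]] F [-2.1 -5.5  2. ] w 6.65 g 40.0
```

Call:
carry_out(
  claw=[6, 6, 6, 6, 6, 6, 6, 6, 6, 6, 6, 6],
  delta_pos=[
    [-0.5, 0, -0.2],
    [-0.9, 0, -0.3],
    [-1.4, 0, -0.5],
    [-1.9, 0, -0.7],
    [-1.9, 0, -0.7],
    [-1.9, 0, -0.7],
    [-1.9, 0, -0.7],
    [-1.9, 0, -0.7],
    [-1.9, 0, -0.7],
    [-1, 0, -0.4],
    [0, 0, 0],
    [0, 0, 0],
  ],
  angular=[
    [0, 0, 0],
    [0, 0, 0],
    [0, 0, 0],
    [0, 0, 0],
    [0, 0, 0],
    [0, 0, 0],
    [0, 0, 0],
    [0, 0, 0],
    [0, 0, 0],
    [0, 0, 0],
    [0, 0, 0],
    [0, 0, 0],
  ],
)

```text
clock: 25.2
position: [0.4594, 0.3306, 0.2142]
ee_rot: [0.042, 1.923, -0.029]
force: [0.7, 0.0, -0.9]
width: 0.724
gripper_force: 40.0
```

```bash
cat > p2.py <<'E'
from kin import *
from cell import arm
# tumbler in tool frame from the grasp state logged (last grasp entry)
G=[l for l in L if abs(l["position"][2]-.0523)<.0006 and abs(l["position"][0]-.4595)<.002][-1]
RG=R.from_rotvec(G["ee_rot"]).as_matrix(); PG=np.array(G["position"])
Fc=FOOT.copy(); 
# y from the grip: tool-y component centred
d=RG.T@(Fc+.087*A3-PG); Fc=Fc-RG[:,1]*d[1]
ax=RG.T@A3; ft=RG.T@(Fc-PG)
def final(psi,foot):
    Rm=R.align_vectors([[0,0,1]],[ax])[0]; Rf=(R.from_euler("z",psi)*Rm).as_matrix(); return np.array(foot)-Rf@ft,Rf
def tum(P,M): return P+M@ft, M@ax
def ip(a,b,n): return [a+(b-a)*t for t in np.linspace(0,1,n+1)]
E
python3 - <<'E'
from p2 import *
import h
s=arm.observe(); h.st(s); q=np.array(s["joints"]); P=np.array(s["position"]); M=R.from_rotvec(s["ee_rot"]).as_matrix()
F,A=tum(P,M); print("d",np.round(d,4),"pred foot",np.round(F,4),np.round(A,3))
f=lambda x:(np.cos(x[3])*np.cos(x[4]),np.sin(x[3])*np.cos(x[4]),np.sin(x[4]))
p=arm.get_image("scene"); px=h.proj([F+.04*A],p)[0]
t=h.pick(arm.trace("tumbler_3",p),px,40)
if t: print(t["conf"],np.round(h.fit(h.TUM,[*F,3.1,0],f,[t["region"].astype(float)],[p],[.004,.004,.004,.05,.05]),4) if 0 else [np.round(v,4) for v in h.fit(h.TUM,[*F,3.1,0],f,[t["region"].astype(float)],[p],[.004,.004,.004,.08,.08])])
for ps in (120,135,150,165,180,195):
    pf,Rf=final(np.radians(ps),[.568,-.184,.066+.09])
    qf,e,a=ik(pf,Rf,q,3e-3)
    print(ps,np.round(qf,2),round(e,2),round(a,3),"z",np.round(Rf[:,2],2),"y",np.round(Rf[:,1],2))
E
```

```text
t 25.2 q [-0.939  0.573 -0.593  2.388  1.625  1.509 -1.287] p [0.4594 0.3306 0.2142]
 R [[-0.345, 0.044, 0.938], [0.015, 0.999, -0.041], [-0.938, 0.0, -0.345]] F [ 0.7  0.  -0.9] w 6.66 g 40.0
d [-0.001   0.0009 -0.0196] pred foot [0.5283 0.3279 0.2218] [-0.999  0.04   0.   ]
0.81 [array([0.5284, 0.3269, 0.2176, 3.1085, 0.031 ]), np.float64(0.0978)]
120 [ 0.84  0.6  -1.25  1.89  1.11  1.24  2.72] 21.68 0.133 z [ 0.17 -0.3  -0.94] y [-0.87 -0.48 -0.  ]
135 [ 0.87  0.55 -1.25  2.07  1.28  1.06  2.72] 39.81 0.243 z [ 0.24 -0.25 -0.94] y [-0.72 -0.69 -0.  ]
150 [-0.13  0.2   0.27  2.32  1.6   0.14  2.72] 46.31 0.309 z [ 0.3  -0.18 -0.94] y [-0.52 -0.86 -0.  ]
165 [ 0.28  0.21 -0.15  2.31  1.88  0.14  2.72] 47.64 0.318 z [ 0.33 -0.09 -0.94] y [-0.28 -0.96 -0.  ]
180 [ 0.49  0.25 -0.25  1.92 -0.04  0.63 -1.31] 0.0 0.0 z [ 0.35 -0.   -0.94] y [-0.02 -1.   -0.  ]
195 [ 0.69  0.3  -0.44  1.88 -0.08  0.69 -0.99] 0.0 0.0 z [ 0.33  0.09 -0.94] y [ 0.24 -0.97 -0.  ]
```

Run:
```python
from p2 import *
s=arm.observe(); q=np.array(s["joints"]); P=np.array(s["position"]); M=R.from_rotvec(s["ee_rot"]).as_matrix()
pf,Rf=final(np.pi,[.568,-.184,.066+.10]); qf,e,a=ik(pf,Rf,np.array([.49,.25,-.25,1.92,-.04,.63,-1.31]),1e-3); print(np.round(qf,3),e,pf)
qs=ip(q,qf,36)
for x in qs[::3]:
    P_,M_,c,w,el=body(x); F,A=tum(P_,M_); lo=min(F[2]-.017*np.hypot(A[0],A[1]),F[2]+.095*A[2]-.033*np.hypot(A[0],A[1]))
    print(np.round(P_,2),"z",np.round(M_[:,2],2),"body",round(c,2),"foot",np.round(F,2),"ax",np.round(A,2),"low",round(lo,2))
rows(qs[:19],(P,M)); np.save("qf.npy",qf)
```

```text
[ 0.487  0.238 -0.252  1.91  -0.039  0.659 -1.311] 9.503814860433914e-07 [ 0.57566042 -0.18408029  0.23498067]
[0.46 0.33 0.21] z [ 0.94 -0.04 -0.35] body 0.2 foot [0.53 0.33 0.22] ax [-1.    0.04  0.  ] low 0.19
[0.49 0.24 0.2 ] z [ 0.87 -0.26 -0.42] body 0.19 foot [0.55 0.22 0.2 ] ax [-0.95  0.3   0.08] low 0.18
[0.49 0.16 0.18] z [ 0.74 -0.45 -0.5 ] body 0.18 foot [0.55 0.13 0.18] ax [-0.84  0.52  0.17] low 0.16
[0.48 0.1  0.17] z [ 0.58 -0.57 -0.59] body 0.17 foot [0.53 0.05 0.15] ax [-0.66  0.7   0.27] low 0.14
[0.47 0.05 0.15] z [ 0.4  -0.62 -0.67] body 0.16 foot [ 0.5  -0.01  0.13] ax [-0.46  0.8   0.38] low 0.12
[0.45 0.01 0.14] z [ 0.24 -0.61 -0.76] body 0.15 foot [ 0.47 -0.05  0.11] ax [-0.25  0.84  0.49] low 0.1
[ 0.44 -0.01  0.13] z [ 0.1  -0.54 -0.83] body 0.15 foot [ 0.44 -0.07  0.09] ax [-0.05  0.8   0.6 ] low 0.08
[ 0.44 -0.03  0.13] z [ 0.01 -0.44 -0.9 ] body 0.15 foot [ 0.43 -0.08  0.08] ax [0.11 0.7  0.7 ] low 0.07
[ 0.45 -0.04  0.13] z [-0.02 -0.31 -0.95] body 0.17 foot [ 0.43 -0.08  0.08] ax [0.21 0.56 0.8 ] low 0.07
[ 0.47 -0.05  0.14] z [ 0.01 -0.18 -0.98] body
[... 490 characters left out ...]
, 1.3], [-0.3, -2.1, 1.2], [-0.2, -2.0, 1.1], [-0.3, -1.8, 1.2], [-0.3, -1.7, 1.1], [-0.4, -1.5, 1.0], [-0.3, -1.3, 1.0], [-0.4, -1.2, 0.9], [-0.4, -1.0, 0.8], [-0.4, -0.9, 0.8], [-0.4, -0.6, 0.6], [-0.4, -0.5, 0.6], [-0.4, -0.4, 0.6]]
angular [[0.08, 0.03, 0.04], [0.08, 0.02, 0.04], [0.07, 0.03, 0.05], [0.08, 0.02, 0.04], [0.07, 0.03, 0.05], [0.07, 0.03, 0.05], [0.07, 0.03, 0.06], [0.07, 0.02, 0.05], [0.07, 0.03, 0.06], [0.06, 0.03, 0.06], [0.06, 0.03, 0.07], [0.06, 0.03, 0.06], [0.06, 0.03, 0.07], [0.06, 0.03, 0.07], [0.05, 0.03, 0.07], [0.05, 0.03, 0.07], [0.05, 0.04, 0.08], [0.04, 0.03, 0.07]]
max 3.1780497164141406 0.10246950765959599 end [ 0.4388 -0.0114  0.1289] [ 0.1   -0.543 -0.834]
```

```bash
cat >> p2.py <<'E'
def swing(q,n=36):
    pf,Rf=final(np.pi,[.568,-.184,.19]); qf,e,a=ik(pf,Rf,np.array([.49,.25,-.25,1.92,-.04,.63,-1.31]),1e-3)
    out=[q];mx=0
    for t in np.linspace(0,1,n+1)[1:]:
        P,M=fk(q+(qf-q)*t); x,e,a=ik(P+[0,0,.13*np.sin(np.pi*t)],M,out[-1],1e-2); mx=max(mx,e,a*100); out.append(x)
    print("ikerr",mx,"dq max",np.abs(np.diff(out,axis=0)).max(0).round(3)); return out
E
python3 - <<'E'
from p2 import *
s=arm.observe(); q=np.array(s["joints"]); P=np.array(s["position"]); M=R.from_rotvec(s["ee_rot"]).as_matrix()
qs=swing(q)
for x in qs[::4]:
    P_,M_,c,w,el=body(x); F,A=tum(P_,M_); print(np.round(P_,2),"body",round(c,2),"foot",np.round(F,2),"ax",np.round(A,2),"q",np.round(x,2))
rows(qs[:19],(P,M))
np.save("qs.npy",qs)
E
```

```text
ikerr 0.00031976567800781966 dq max [0.045 0.039 0.02  0.024 0.06  0.047 0.032]
[0.46 0.33 0.21] body 0.2 foot [0.53 0.33 0.22] ax [-1.    0.04  0.  ] q [-0.94  0.57 -0.59  2.39  1.62  1.51 -1.29]
[0.49 0.22 0.24] body 0.23 foot [0.56 0.19 0.24] ax [-0.92  0.38  0.1 ] q [-0.76  0.43 -0.56  2.3   1.39  1.4  -1.16]
[0.49 0.12 0.26] body 0.26 foot [0.54 0.07 0.25] ax [-0.73  0.65  0.23] q [-0.61  0.32 -0.51  2.21  1.15  1.35 -1.05]
[0.47 0.05 0.27] body 0.28 foot [ 0.5  -0.01  0.26] ax [-0.46  0.81  0.37] q [-0.47  0.24 -0.44  2.11  0.92  1.34 -0.99]
[0.45 0.   0.27] body 0.29 foot [ 0.46 -0.06  0.25] ax [-0.18  0.84  0.51] q [-0.34  0.2  -0.36  2.02  0.72  1.32 -0.99]
[ 0.44 -0.02  0.27] body 0.29 foot [ 0.44 -0.08  0.23] ax [0.06 0.75 0.66] q [-0.22  0.19 -0.28  1.96  0.54  1.28 -1.03]
[ 0.45 -0.04  0.26] body 0.29 foot [ 0.44 -0.08  0.21] ax [0.22 0.57 0.79] q [-0.1   0.18 -0.21  1.91  0.37  1.2  -1.1 ]
[ 0.49 -0.07  0.25] body 0.3 foot [ 0.46 -0.09  0.19] ax [0.25 0.35 0.9 ] q [ 0.01  0.19 -0.13  1.89  0.21  1.07 -1.17]
[ 0.53 -0.11  0.25] body 0.3 foot [ 0.51 -0.12  0.18] ax [0.17 
[... 289 characters left out ...]
, 0.8], [-1.1, -2.0, 0.8], [-1.1, -1.9, 0.7], [-1.1, -1.7, 0.7], [-1.0, -1.6, 0.6], [-1.0, -1.4, 0.6], [-0.9, -1.3, 0.6], [-0.8, -1.0, 0.6], [-0.8, -1.0, 0.5], [-0.7, -0.7, 0.5], [-0.7, -0.7, 0.5], [-0.5, -0.4, 0.4], [-0.5, -0.3, 0.5]]
angular [[0.08, 0.02, 0.04], [0.08, 0.03, 0.04], [0.08, 0.02, 0.05], [0.07, 0.03, 0.05], [0.07, 0.02, 0.05], [0.08, 0.03, 0.05], [0.07, 0.02, 0.05], [0.07, 0.03, 0.06], [0.06, 0.03, 0.06], [0.07, 0.02, 0.06], [0.06, 0.03, 0.07], [0.06, 0.03, 0.06], [0.06, 0.03, 0.07], [0.05, 0.03, 0.07], [0.06, 0.03, 0.07], [0.05, 0.03, 0.07], [0.05, 0.03, 0.07], [0.04, 0.03, 0.08]]
max 3.2295510523910287 0.09899494936611665 end [ 0.4445 -0.0137  0.2722] [ 0.105 -0.557 -0.824]
```

Call:
carry_out(
  claw=[6, 6, 6, 6, 6, 6, 6, 6, 6, 6, 6, 6, 6, 6, 6, 6, 6, 6, 6, 6],
  delta_pos=[
    [-1.1, -2.9, 0.9],
    [-1.2, -2.7, 1.0],
    [-1.1, -2.6, 0.9],
    [-1.2, -2.5, 0.8],
    [-1.2, -2.3, 0.8],
    [-1.2, -2.2, 0.8],
    [-1.1, -2.0, 0.8],
    [-1.1, -1.9, 0.7],
    [-1.1, -1.7, 0.7],
    [-1.0, -1.6, 0.6],
    [-1.0, -1.4, 0.6],
    [-0.9, -1.3, 0.6],
    [-0.8, -1.0, 0.6],
    [-0.8, -1.0, 0.5],
    [-0.7, -0.7, 0.5],
    [-0.7, -0.7, 0.5],
    [-0.5, -0.4, 0.4],
    [-0.5, -0.3, 0.5],
    [0, 0, 0],
    [0, 0, 0],
  ],
  angular=[
    [0.08, 0.02, 0.04],
    [0.08, 0.03, 0.04],
    [0.08, 0.02, 0.05],
    [0.07, 0.03, 0.05],
    [0.07, 0.02, 0.05],
    [0.08, 0.03, 0.05],
    [0.07, 0.02, 0.05],
    [0.07, 0.03, 0.06],
    [0.06, 0.03, 0.06],
    [0.07, 0.02, 0.06],
    [0.06, 0.03, 0.07],
    [0.06, 0.03, 0.06],
    [0.06, 0.03, 0.07],
    [0.05, 0.03, 0.07],
    [0.06, 0.03, 0.07],
    [0.05, 0.03, 0.07],
    [0.05, 0.03, 0.07],
    [0.04, 0.03, 0.08],
    [0, 0, 0],
    [0, 0, 0],
  ],
)

```text
clock: 27.3
position: [0.4443, -0.0139, 0.272]
ee_rot: [1.944, 1.716, -0.412]
force: [-0.3, -0.7, -1.1]
width: 0.72
gripper_force: 40.0
```

Run:
```python
from p2 import *
import h
s=arm.observe(); h.st(s); q=np.array(s["joints"]); P=np.array(s["position"]); M=R.from_rotvec(s["ee_rot"]).as_matrix()
rows(list(np.load("qs.npy")[18:]),(P,M))
```

```text
t 27.3 q [-0.281  0.193 -0.325  1.988  0.629  1.309 -1.007] p [ 0.4443 -0.0139  0.272 ]
 R [[0.155, 0.982, 0.105], [0.827, -0.071, -0.557], [-0.54, 0.173, -0.824]] F [-0.3 -0.7 -1.1] w 6.62 g 40.0
delta_pos [[-0.4, -0.1, 0.4], [-0.3, -0.0, 0.5], [-0.2, 0.1, 0.4], [-0.2, 0.3, 0.4], [-0.0, 0.4, 0.5], [-0.0, 0.6, 0.4], [0.1, 0.8, 0.3], [0.1, 0.9, 0.4], [0.2, 1.0, 0.4], [0.3, 1.2, 0.3], [0.4, 1.3, 0.3], [0.4, 1.4, 0.3], [0.5, 1.6, 0.2], [0.6, 1.7, 0.1], [0.7, 1.9, 0.1], [0.7, 1.9, 0.0], [0.9, 2.1, -0.0], [0.9, 2.2, -0.1]]
angular [[0.04, 0.03, 0.08], [0.04, 0.04, 0.07], [0.04, 0.03, 0.08], [0.04, 0.03, 0.08], [0.03, 0.04, 0.08], [0.03, 0.04, 0.08], [0.02, 0.04, 0.09], [0.03, 0.03, 0.08], [0.02, 0.04, 0.08], [0.02, 0.04, 0.08], [0.01, 0.05, 0.09], [0.02, 0.04, 0.08], [0.01, 0.04, 0.08], [0.0, 0.05, 0.08], [0.01, 0.04, 0.09], [0.0, 0.05, 0.08], [0.0, 0.05, 0.08], [0.0, 0.05, 0.08]]
max 2.379075450674064 0.10344080432788601 end [ 0.5757 -0.1844  0.2586] [ 0.344 -0.006 -0.939]
```

Call:
carry_out(
  claw=[6, 6, 6, 6, 6, 6, 6, 6, 6, 6, 6, 6, 6, 6, 6, 6, 6, 6, 6, 6],
  delta_pos=[
    [-0.4, -0.1, 0.4],
    [-0.3, 0, 0.5],
    [-0.2, 0.1, 0.4],
    [-0.2, 0.3, 0.4],
    [0, 0.4, 0.5],
    [0, 0.6, 0.4],
    [0.1, 0.8, 0.3],
    [0.1, 0.9, 0.4],
    [0.2, 1.0, 0.4],
    [0.3, 1.2, 0.3],
    [0.4, 1.3, 0.3],
    [0.4, 1.4, 0.3],
    [0.5, 1.6, 0.2],
    [0.6, 1.7, 0.1],
    [0.7, 1.9, 0.1],
    [0.7, 1.9, 0],
    [0.9, 2.1, 0],
    [0.9, 2.2, -0.1],
    [0, 0, 0],
    [0, 0, 0],
  ],
  angular=[
    [0.04, 0.03, 0.08],
    [0.04, 0.04, 0.07],
    [0.04, 0.03, 0.08],
    [0.04, 0.03, 0.08],
    [0.03, 0.04, 0.08],
    [0.03, 0.04, 0.08],
    [0.02, 0.04, 0.09],
    [0.03, 0.03, 0.08],
    [0.02, 0.04, 0.08],
    [0.02, 0.04, 0.08],
    [0.01, 0.05, 0.09],
    [0.02, 0.04, 0.08],
    [0.01, 0.04, 0.08],
    [0, 0.05, 0.08],
    [0.01, 0.04, 0.09],
    [0, 0.05, 0.08],
    [0, 0.05, 0.08],
    [0, 0.05, 0.08],
    [0, 0, 0],
    [0, 0, 0],
  ],
)

```text
clock: 29.3
position: [0.5749, -0.1832, 0.2579]
ee_rot: [-3.093, 0.034, -0.547]
force: [0.4, 0.6, -2.3]
width: 0.721
gripper_force: 40.0
```

Call:
carry_out(
  claw=[6, 6],
  delta_pos=[
    [0, 0, 0],
    [0, 0, 0],
  ],
  angular=[
    [0, 0, 0],
    [0, 0, 0],
  ],
)

```text
clock: 29.5
position: [0.5757, -0.1827, 0.2588]
ee_rot: [-3.092, 0.033, -0.55]
force: [1.0, -0.4, -1.4]
width: 0.722
gripper_force: 40.0
```

```bash
cat > m3.py <<'E'
from p2 import *
import h,cv2,sys
s=arm.observe(); h.st(s); P=np.array(s["position"]); M=R.from_rotvec(s["ee_rot"]).as_matrix()
F,A=tum(P,M); print("pred foot",np.round(F,4),np.round(A,3))
p=arm.get_image("scene"); px=h.proj([F+.04*A],p)[0]
ts=arm.trace("tumbler_3",p); print([(round(d["conf"],2),np.round(np.array(d["centre"])*[640,480]).tolist(),int(d["region"].sum())) for d in ts],px)
t=h.pick(ts,px,15)
if t: print([np.round(v,4) for v in h.fit(h.TUM,[*F,0,0],lambda x:(x[3],x[4],1),[t["region"].astype(float)],[p],[.004,.004,.004,.05,.05])])
x0,y0=170,130; k=4
im=cv2.resize(p["frame"][y0:y0+150,x0:x0+130,::-1],None,fx=k,fy=k,interpolation=cv2.INTER_CUBIC)
for prof,pos,a in ((h.TUM,F,A),(h.TUM,(.568,-.184,.008),(0,0,1)),(h.TUM[2:],(.568,-.184,.037),(0,0,1))):
  m=(h.sil(prof,pos,a,p)>.5).astype(np.uint8)
  for c in cv2.findContours(m,0,cv2.CHAIN_APPROX_NONE)[0]: cv2.polylines(im,[((c[:,0]-[x0,y0]+.5)*k).astype(int)],True,(0,0,255),1)
cv2.imwrite(sys.argv[1],im)
E
python3 m3.py pics/s7.png
```

```text
t 29.5 q [ 2.730e-01  1.970e-01  1.000e-03  1.893e+00 -1.390e-01  7.150e-01
 -1.229e+00] p [ 0.5757 -0.1827  0.2588]
 R [[0.938, -0.021, 0.345], [-0.021, -1.0, -0.003], [0.345, -0.004, -0.939]] F [ 1.  -0.4 -1.4] w 6.64 g 40.0
pred foot [ 0.5681 -0.1826  0.1898] [ 0.    -0.001  1.   ]
[(0.93, [90.0, 277.0], 1888), (0.85, [229.0, 163.0], 2195), (0.8, [323.0, 256.0], 1371), (0.76, [419.0, 304.0], 811), (0.68, [234.0, 259.0], 976), (0.68, [229.0, 228.0], 1096)] [228.16456785 172.40087146]
[array([ 0.5692, -0.1845,  0.1892,  0.0218,  0.0039]), np.float64(0.0327)]
```

View pics/s7.png

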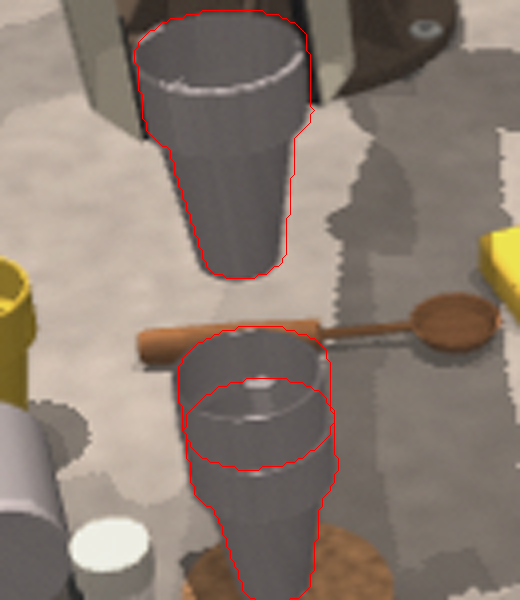

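tumbler_3 is held upright above the pile (foot at (240,275) in the crop, pile rim at (250,370)), in line with it. I lower along the vertical.

Call:
carry_out(
  claw=[6, 6, 6, 6, 6, 6, 6, 6, 6, 6],
  delta_pos=[
    [-0.55, 0.1, 1.5],
    [-0.55, 0, 1.5],
    [-0.55, 0, 1.5],
    [-0.55, 0, 1.5],
    [-0.55, 0, 1.5],
    [-0.55, 0, 1.5],
    [-0.36, 0, 1],
    [-0.18, 0, 0.5],
    [0, 0, 0],
    [0, 0, 0],
  ],
  angular=[
    [0, 0, 0],
    [0, 0, 0],
    [0, 0, 0],
    [0, 0, 0],
    [0, 0, 0],
    [0, 0, 0],
    [0, 0, 0],
    [0, 0, 0],
    [0, 0, 0],
    [0, 0, 0],
  ],
)

```text
clock: 30.6
position: [0.5764, -0.185, 0.148]
ee_rot: [3.092, -0.038, 0.554]
force: [0.7, -0.5, -1.1]
width: 0.726
gripper_force: 40.0
```

Call:
carry_out(
  claw=[6, 6, 6, 6],
  delta_pos=[
    [-0.11, 0, 0.3],
    [-0.11, 0, 0.3],
    [-0.07, 0, 0.2],
    [0, 0, 0],
  ],
  angular=[
    [0, 0, 0],
    [0, 0, 0],
    [0, 0, 0],
    [0, 0, 0],
  ],
)

```text
clock: 31.0
position: [0.5758, -0.1849, 0.1386]
ee_rot: [3.093, -0.038, 0.552]
force: [-1.3, 0.1, -1.4]
width: 0.721
gripper_force: 40.0
```

Run:
```python
from p2 import *
import h
s=arm.observe(); h.st(s); P=np.array(s["position"]); M=R.from_rotvec(s["ee_rot"]).as_matrix()
print([np.round(v,4) for v in tum(P,M)])
```

```text
t 31.0 q [ 0.306  0.344 -0.035  2.04  -0.191  0.423 -1.16 ] p [ 0.5758 -0.1849  0.1386]
 R [[0.938, -0.024, 0.346], [-0.024, -1.0, -0.004], [0.346, -0.004, -0.938]] F [-1.3  0.1 -1.4] w 6.63 g 40.0
[array([ 0.5682, -0.1847,  0.0696]), array([-6.e-04, -1.e-03,  1.e+00])]
```

Call:
carry_out(
  claw=[6, 6, 6],
  delta_pos=[
    [-0.07, 0, 0.2],
    [-0.05, 0, 0.15],
    [0, 0, 0],
  ],
  angular=[
    [0, 0, 0],
    [0, 0, 0],
    [0, 0, 0],
  ],
)

```text
clock: 31.3
position: [0.5763, -0.1849, 0.1352]
ee_rot: [3.092, -0.038, 0.553]
force: [0.9, -0.1, -0.2]
width: 0.723
gripper_force: 40.0
```

Call:
carry_out(
  claw=[6, 6, 6],
  delta_pos=[
    [-0.04, 0, 0.1],
    [-0.04, 0, 0.1],
    [0, 0, 0],
  ],
  angular=[
    [0, 0, 0],
    [0, 0, 0],
    [0, 0, 0],
  ],
)

```text
clock: 31.6
position: [0.5779, -0.185, 0.135]
ee_rot: [3.09, -0.038, 0.558]
force: [-3.1, 0.8, 11.9]
width: 0.721
gripper_force: 40.0
```

Contact at the home height. I release gently and back off along the tool axis.

Call:
carry_out(
  claw=[6, 6.8, 7.2, 8, 9.18, 9.18, 9.18, 9.18, 9.18, 9.18, 9.18, 9.18, 9.18],
  delta_pos=[
    [0, 0, 0],
    [0, 0, 0],
    [0, 0, 0],
    [0, 0, 0],
    [0, 0, 0],
    [0, 0, 0],
    [0, 0, -1.5],
    [0, 0, -2.5],
    [0, 0, -3],
    [0, 0, -3],
    [0, 0, -4],
    [0, 0, 0],
    [0, 0, 0],
  ],
  angular=[
    [0, 0, 0],
    [0, 0, 0],
    [0, 0, 0],
    [0, 0, 0],
    [0, 0, 0],
    [0, 0, 0],
    [0, 0, 0],
    [0, 0, 0],
    [0, 0, 0],
    [0, 0, 0],
    [0, 0, 0],
    [0, 0, 0],
    [0, 0, 0],
  ],
  force=8,
)

```text
clock: 32.9
position: [0.5279, -0.1845, 0.2654]
ee_rot: [3.091, -0.039, 0.555]
force: [0.0, 0.5, 0.2]
width: 0.998
gripper_force: 0.0
```

Run:
```python
from p2 import *
import h,cv2
s=arm.observe(); h.st(s)
p=arm.get_image("scene"); x0,y0=150,110; k=2.3
im=cv2.resize(p["frame"][y0:y0+200,x0:x0+340,::-1],None,fx=k,fy=k,interpolation=cv2.INTER_CUBIC)
B=h.TUM
for prof,pos in ((h.TUM,(.5685,-.185,.008)),(h.TUM[2:],(.5685,-.185,.037)),(h.TUM[2:],(.5685,-.185,.066)),(h.BEA,(.58,.157,.005))):
  m=(h.sil(prof,pos,(0,0,1),p)>.5).astype(np.uint8)
  for c in cv2.findContours(m,0,cv2.CHAIN_APPROX_NONE)[0]: cv2.polylines(im,[((c[:,0]-[x0,y0]+.5)*k).astype(int)],True,(0,0,255),1)
cv2.imwrite("pics/s8.png",im)
```

```text
t 32.9 q [ 0.31   0.117 -0.003  1.976 -0.153  0.713 -1.19 ] p [ 0.5279 -0.1845  0.2654]
 R [[0.937, -0.024, 0.348], [-0.024, -1.0, -0.005], [0.348, -0.003, -0.937]] F [0.  0.5 0.2] w 9.18 g 0.0
```

View pics/s8.png

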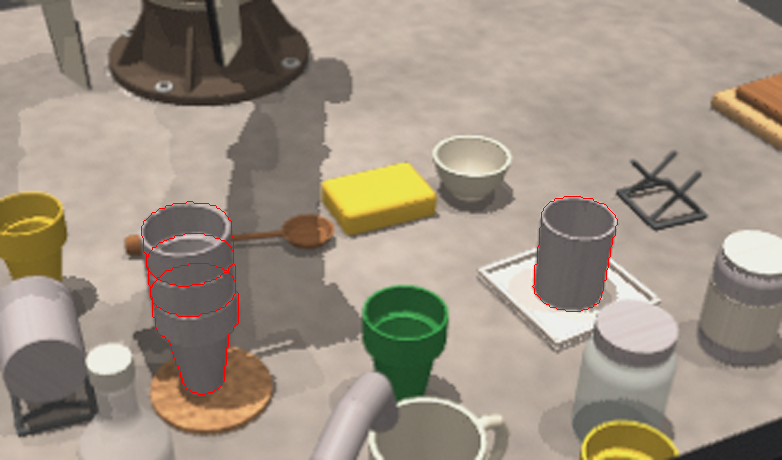

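The three tumblers are fully nested and upright on the mat (pile (195,300), matching the predicted outlines). The beaker stands on the tray at (575,255), and the gripper is clear. I hand in.

```bash
python3 -c "
from cell import arm
print(arm.sign_off())"
```

```text
the job is handed in; nothing more can be done
None
```

I handed the job in at about 33 s of the 70 s: the last picture shows the three steel tumblers nested fully home and upright on the mat, beaker_1 upright on the tray, and the gripper clear; the judge's verdict was not shown.

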